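Put the desk tray and bookmark in order

TASK

First push the eraser, the calculator and the pencil tin down the sloped desk tray, one in each lane, until all three lie flat and fully home against the back stop; slide them, do not lift them out. Then hang the spoon-shaped bookmark by its ring on the slanted red peg of the stand and let go. Leave the rabbit and the pencil holder where they stand.

Things in the scene. Friction and masses are not known exactly. Their poses are not given: they have to be found in the camera images.
- tray: Fixed wooden desk tray, 260 mm long (x) by 218 mm wide (y). Origin on the table surface; x runs down the lanes to the back stop, z up. Near part: flat landing, x = -140 to -10 mm, height 45 mm, open at the near end; far part: slope down to the back stop. Three lanes centred at y = -71, 0, 71 mm, 66 mm wide inside; walls 5 mm thick, 18 mm above the floor.
- tray_edge (a point): Where the landing turns into the 15 degree slope, middle lane, on the floor: x = -10 mm, z = 45 mm in the tray's frame.
- tray_stop (a point): Foot of the dark back stop at the low end of the slope, middle lane, on the floor: x = 120 mm, z = 10 mm in the tray's frame. The stop stands at right angles to the slope, 32 mm high, across all lanes.
- eraser: Big purple silicone eraser with a white paper band, 80 long x 40 wide x 22 mm high, about 0.08 kg. It lies on the tray's flat landing, in one of the three lanes (which one varies), its length along the lane. Origin: centre of its underside; x along its length towards the back stop, z up. Friction holds it on the slope: it must be pushed all the way.
- calculator: Black pocket calculator with white keys and a green screen, 100 long x 54 wide x 22 mm high, about 0.12 kg. It lies on the tray's flat landing, in one of the three lanes (which one varies), its length along the lane. Origin: centre of its underside; x along its length towards the back stop, z up. Friction holds it on the slope: it must be pushed all the way.
- tin: Blue metal pencil tin with a yellow label patch, 105 long x 48 wide x 24 mm high, about 0.14 kg. It lies on the tray's flat landing, in one of the three lanes (which one varies), its length along the lane. Origin: centre of its underside; x along its length towards the back stop, z up. Friction holds it on the slope: it must be pushed all the way.
- eraser_front (a point): Middle of the lower front edge of the eraser (the end towards the back stop), 40 mm ahead of its origin.
- calculator_front (a point): Middle of the lower front edge of the calculator (the end towards the back stop), 50 mm ahead of its origin.
- tin_front (a point): Middle of the lower front edge of the tin (the end towards the back stop), 52.5 mm ahead of its origin.
- bookmark_grip (a point): Loose stainless steel spoon-shaped bookmark, 155 mm long, 8 mm thick, 0.06 kg, lying flat on the table. This point: middle of its straight handle (12 mm wide, 8 mm thick, from 36 mm ahead to 48 mm behind), half-way up, near its centre of mass. x along the handle to the ring, z up off the table; the round bowl (36 mm across) is at the -x end, ending 80 mm from here.
- bookmark_ring (a point): Centre of the bookmark's ring, 55 mm along x from bookmark_grip; the hole is 28 mm wide, the ring 40 mm outside, of 6 mm round bar. Its axis is the bookmark's z axis.
- stand: Fixed display stand: wooden base 100 x 100 x 12 mm with a slim dark steel post 16 mm wide (y), 10 mm thick (x) and 210 mm high in its middle. Origin: centre of the base's underside; its front faces -x, z up. A straight red peg, 8 mm in diameter and 55 mm long with a plain round end, rises from the post's front face at 50 degrees above level towards the stand's -x.
- peg_root (a point): Where the peg's centre line leaves the post's front face: 5 mm in front of the stand's origin, 175 mm above the table.
- peg_tip (a point): Upper free end of the peg's centre line: 40 mm in front of the stand's origin, 217 mm above the table. From peg_root to peg_tip is the peg's axis.
- rabbit: White ceramic rabbit figurine, loose, 58 mm across and 103 mm high, fragile. Origin: centre of its underside. To be left alone.
- holder: Black round base (88 mm across) of the green cylindrical pencil holder, which turns on it; cup 76 mm across, 108 mm high overall, pencils up to 175 mm. Loose. Origin: centre of the underside. To be left alone.
Things that resemble listed ones, but are neither listed nor needed, are in the scene too. Of the things like the part that bears bookmark_grip, leave any that is brown; of the rest the larger one is meant.

How it is judged:
By the outcome, as a careful person would: the job done as asked, in the order asked, and still so for the second after the job is handed in, with the robot touching nothing.
It also fails if it takes over 67 s, if anything falls off the work surface, if the arm or the gripper's body presses on something with over 40 N, if the wrist force passes 120 N, or if a joint passes its speed limit or range.

ROBOT

A 7-joint arm with a two-finger parallel gripper is mounted at the origin on the work surface. World frame = base frame: x ahead of the robot, y to its left, z up, the work surface at z = 0. Lengths are in m, angles in rad, forces in N, time in s.
With the tool pointing down it reaches from about 0.4 to 0.925 m from the base axis. Payload 5.6 kg.
Tool frame: the origin (TCP) lies on the centre line of the jaws, within the pads' length; the fingertips stand manip.tip_extent ahead of it and the grasp point (between the pads) lies 3 mm ahead of it (manip.tip_extent is the distance from the TCP to the fingertips, in m); z points along the fingers, x is the direction in which the jaws open and shut, and the axes are right-handed (so a half turn about z gives the same grasp; the last joint's range is limited). The gripper opens to 85 mm and grips with 20 to 120 N. Pads are 22 mm wide; open, the fingers measure 114 mm over their backs; the gripper's body (76 mm by 85 mm) begins 54 mm behind the grasp point. The pads swing forward as they close: fully open they stand 13 mm farther back than shut.
Start: joints at [-0.043, 0.468, -0.012, 1.603, 0.006, 1.071, -0.056], TCP at [0.65, -0, 0.253] pointing down, gripper open.
Joint ranges: [-2.53, 2.53], [-0.31, 2.02], [-1.57, 1.55], [0.28, 2.44], [-1.29, 4.43], [0.15, 1.84], [-2.92, 2.92]. Speed limits (rad/s): [2.57, 2.57, 3.14, 3.14, 3.14, 3.14, 3.14].

INTERFACE

Orientations are given as [roll, pitch, yaw] about the fixed x, y, z axes, in that order (R = Rz(yaw) Ry(pitch) Rx(roll)).
In Python, from bench import manip gives the robot as it stands.
- The arm moves only by the shell command python3 -m crank 'ROWS'. ROWS is JSON, a list of rows, each a list of 3 entries, a list of its own where there are three numbers: the finger opening in m, from 0 to 0.0854, then the shift along the tool's x, y, z in m, then the turn, a rotation vector about the tool's x, y, z in rad. In form: [[gripper, [tx, ty, tz], [wx, wy, wz]], ...]. A call has 1 to 10 rows; each row is the pose to reach, as a shift and turn from the pose measured when the call began, along the tool's axes at that moment; what a row does not reach only later rows make up. A row lasts 1/12 s, in which the tool goes at most 41.7 mm and 7.16 degrees, less where a joint would pass 70% of its speed; a pose out of reach is approached as far as the arm can. A call with a gripper value outside its range is refused whole. The fingers move at their own pace and stop on an object; the grip force is fixed at half the most. Time passes only in rows, so rows that repeat a pose let the fingers close. It gives the time, the measured TCP pose, the force and the opening at its end, in the units of the state.
- manip.get_obs(): the state, without advancing time (a new reading comes with each control period).
- manip.grab_frame(name): name is "scene" or "side" or "wrist"; returns the picture (420x560x3 uint8, red, green, blue); there is no depth.
- manip.camera_info(name): a dict with "fx", "fy", "cx", "cy" (pixels), "origin" and "attitude" of the camera in the world. Camera axes: x right, y down, z forward; pixel columns grow to the right and rows downward; lengths in m; the calibration is good to about 2 mm. A picture is of the moment at which its call begins: read the wrist's pose just before it. camera_info takes no time and is no camera call; for the wrist camera it gives the pose at the moment of the call.
- manip.finish_job(): hands the job in, once; it reports no verdict.
The state is a dict: "time_s": time; "qpos": joint angles; "qvel": joint speeds; "effort": joint torques, N m; "tcp_pos": TCP position; "tool_rot": TCP orientation; "contact_force": force on the tool from outside, world axes, zero at the start; "wrist_torque": the same for the moment, N m; "gripper_width": finger opening in m.
Only numpy, scipy, OpenCV 4.12 (cv2) and the standard library are available. Lean on these libraries where they do the work, as an engineer would, in place of code of your own. Each camera call takes 0.05 s, during which the arm holds its last target.

## Working session

There is one attempt and no reset: what is moved stays moved. The work goes in short steps, Python scripts to look and compute and a shell command to move; the robot and the scene stay as the last step left them, time stands still between calls to the robot, and variables do not carry over. Pictures are saved under pics/ and viewed, and the job is handed in when it is done.

```bash
mkdir -p pics; ls; python3 - <<'E'
from bench import manip
import cv2
print(manip.tip_extent); print(manip.get_obs())
for n in ["scene","side","wrist"]:
    print(n,manip.camera_info(n))
    cv2.imwrite(f"pics/{n}0.png",manip.grab_frame(n)[:,:,::-1])
E
```

```text
pics
0.022
{'time_s': 0.0, 'qpos': array([-0.04296572,  0.46838833, -0.01160715,  1.60367094,  0.00600821,
        1.07140655, -0.05629566]), 'qvel': array([ 9.47445584e-05,  6.46971098e-06, -2.92717306e-04, -1.92082967e-04,
       -4.49330375e-04,  5.58203525e-04, -4.43481533e-04]), 'effort': array([-1.81076980e-04, -5.32374322e+01,  2.12178100e-02, -2.51299274e+01,
        1.13576866e-02,  7.69772858e-03, -1.10212341e-06]), 'tcp_pos': array([ 6.49454418e-01, -8.89465163e-05,  2.52311485e-01]), 'tool_rot': array([ 3.14146004e+00,  1.83395306e-03, -8.59789227e-05]), 'contact_force': array([1.07475486, 0.33984074, 0.39370155]), 'wrist_torque': array([0.05514386, 0.04317891, 0.0415572 ]), 'gripper_width': 0.08548669662888324}
scene {'fx': 404.4673632096806, 'fy': 404.4673632096806, 'cx': 280.595515693472, 'cy': 209.36840536569684, 'origin': array([1.14149031, 0.32739987, 0.62969626]), 'attitude': array([-2.25914469,  0.02104909,  1.95229477])}
side {'fx': 438.94851811081617, 'fy': 438.94851811081617, 'cx': 271.2942426949364, 'cy': 208.52574835726747, 'origin': array([ 0.20956176, -0.5107937 ,  0.59798986]), 'attitude': array([-2.10266609, -0.00799244, -0.53411601])}
wrist {'fx': 348.98222016223997, 'fy': 348.98222016223997, 'cx': 281.6806276782492, 'cy': 216.84442113098584, 'origin': array([0.6492492 , 0.07207848, 0.37326619]), 'attitude': array([ 2.85212267e+00,  1.47532913e-03, -1.14083582e-03])}
```

View pics/scene0.png

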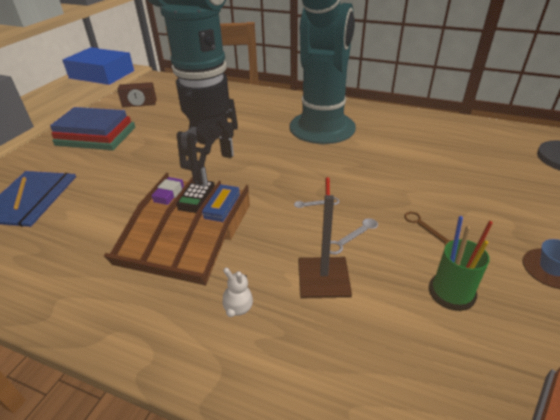

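View pics/side0.png

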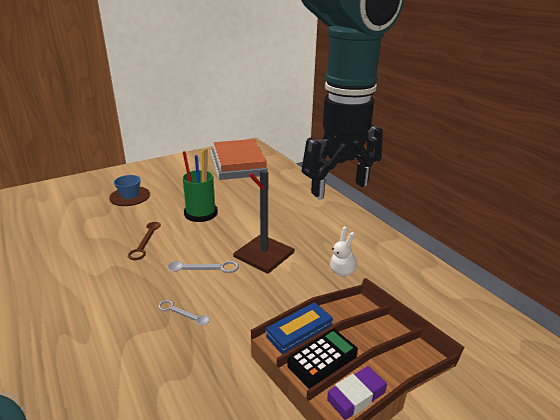

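View pics/wrist0.png

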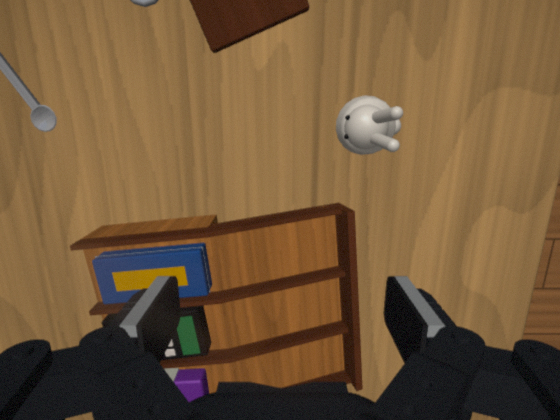

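```bash
cat > h.py <<'E'
import numpy as np, cv2
from scipy.spatial.transform import Rotation as R
from bench import manip
def rot(a): return R.from_euler('xyz',a).as_matrix()
def ray(ci,u,v):
    d=rot(ci['attitude'])@np.array([(u-ci['cx'])/ci['fx'],(v-ci['cy'])/ci['fy'],1.]); return ci['origin'],d/np.linalg.norm(d)
def plane(ci,u,v,z):
    o,d=ray(ci,u,v); return o+d*(z-o[2])/d[2]
def tri(c1,p1,c2,p2):
    o1,d1=ray(c1,*p1);o2,d2=ray(c2,*p2)
    A=np.stack([d1,-d2],1); s=np.linalg.lstsq(A,o2-o1,rcond=None)[0]
    a=o1+d1*s[0];b=o2+d2*s[1]; return (a+b)/2,np.linalg.norm(a-b)
def proj(ci,P):
    p=rot(ci['attitude']).T@(np.asarray(P)-ci['origin']); return np.array([ci['fx']*p[0]/p[2]+ci['cx'],ci['fy']*p[1]/p[2]+ci['cy']])
def crop(src,dst,x,y,w,h,k):
    im=cv2.imread(src)[y:y+h,x:x+w]; cv2.imwrite(dst,cv2.resize(im,None,fx=k,fy=k,interpolation=cv2.INTER_CUBIC))
E
python3 - <<'E'
from h import *
crop('pics/side0.png','pics/sz1.png',120,155,200,150,4)
crop('pics/side0.png','pics/sz2.png',240,270,230,150,3)
crop('pics/scene0.png','pics/cz1.png',280,170,140,140,4)
crop('pics/scene0.png','pics/cz2.png',100,160,160,140,4)
E
```

```text
(no output)
```

View pics/sz1.png

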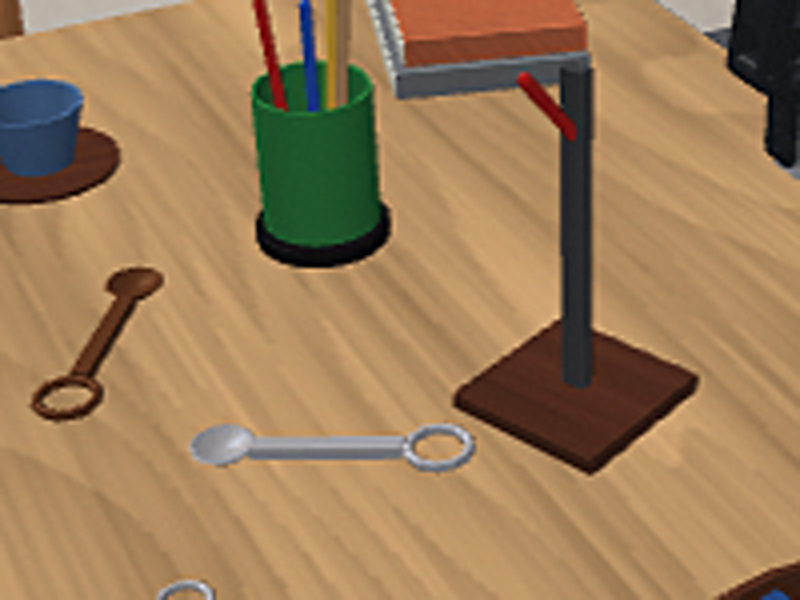

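View pics/sz2.png

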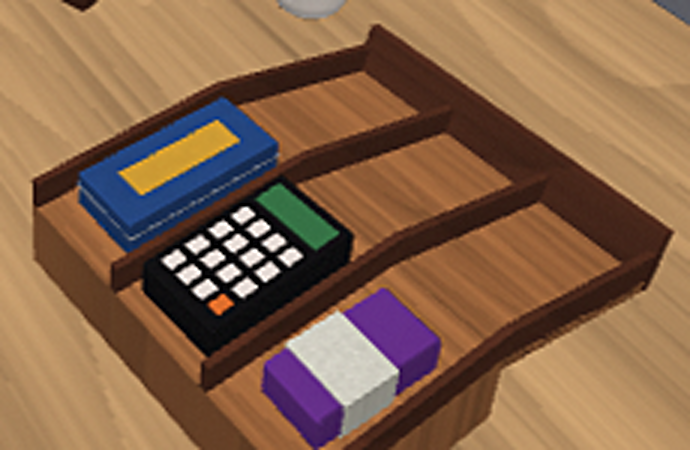

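View pics/cz1.png

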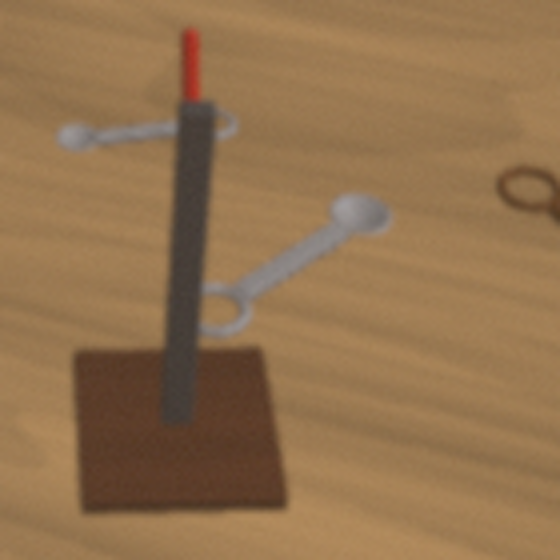

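View pics/cz2.png

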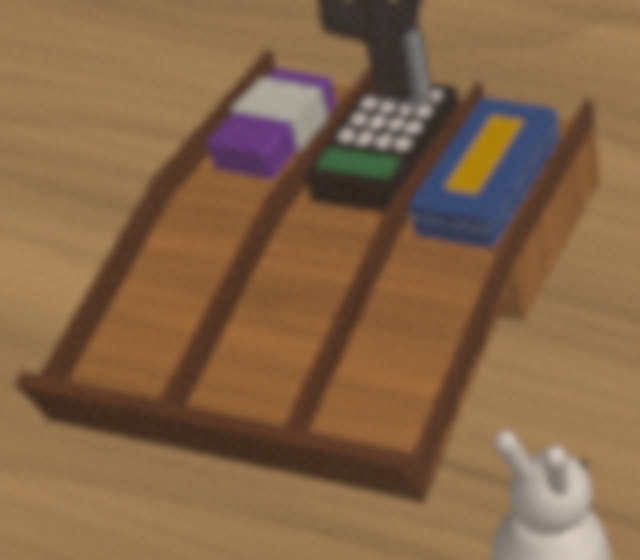

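```bash
python3 - <<'E'
from h import *
S=manip.camera_info('side');C=manip.camera_info('scene')
f=lambda x,y:(x/3+240,y/3+270)
for n,p in [('near+109',(35,208)),('div38',(113,288)),('div-33',(205,388))]:
    print(n,plane(S,*f(*p),.045).round(4))
# stop top corners side & scene
g=lambda x,y:(x/4+100,y/4+160)
print('stop top +y',tri(S,f(378,27),C,g(432,455)))
print('stop top -y',tri(S,f(670,235),C,g(22,378)))
q=lambda x,y:(x/4+120,y/4+155); r=lambda x,y:(x/4+280,y/4+170)
ring=q(440,448); bowl=q(220,445)
print('ring S',plane(S,*ring,.004),'C',plane(C,*r(216,310),.004))
print('bowl S',plane(S,*bowl,.004),'C',plane(C,*r(360,214),.004))
print('ring C sm',plane(S,185/4+120,595/4+155,.004),plane(S,203,320,.004))
print('peg tip',tri(S,q(522,77),C,r(190,32)))
print('peg root',tri(S,q(572,135),C,r(192,100)))
for n,p in [('L',(456,400)),('B',(590,470)),('R',(697,380)),('F',(565,318))]: print(n,plane(S,*q(*p),.012).round(4))
for p in [(76,352),(262,348),(286,503),(84,506)]: print('C',plane(C,*r(*p),.012).round(4))
print('postfoot',plane(S,*q(578,385),.012))
for n,p in [('tinA',(80,188)),('tinB',(130,225)),('tinC',(277,143)),('tinD',(225,100))]: print(n,plane(S,*f(*p),.069).round(4))
print('tin back/ front mid', )
print('rabbit',plane(S,344,268,0.0)), print('holder',plane(S,201,212,0))
E
```

```text
near+109 [ 0.4473 -0.054   0.045 ]
div38 [ 0.4563 -0.1216  0.045 ]
div-33 [ 0.4639 -0.1935  0.045 ]
stop top +y (array([ 0.71560729, -0.01724286,  0.03769134]), np.float64(0.017086244812625214))
stop top -y (array([ 0.73973755, -0.23786666,  0.0372657 ]), np.float64(0.00443898814598315))
ring S [0.52213109 0.18463496 0.004     ] C [0.52099259 0.18957132 0.004     ]
bowl S [0.41982773 0.24677083 0.004     ] C [0.41584027 0.24566113 0.004     ]
ring C sm [0.36450281 0.14303668 0.004     ] [0.40907667 0.06683785 0.004     ]
peg tip (array([0.57242152, 0.17806753, 0.21870525]), np.float64(0.0013639071918233904))
peg root (array([0.59169258, 0.1783262 , 0.18770907]), np.float64(0.020757848387942954))
L [0.5445 0.2096 0.012 ]
B [0.5782 0.1189 0.012 ]
R [0.6713 0.1583 0.012 ]
F [0.6374 0.2505 0.012 ]
C [0.5846 0.1316 0.012 ]
C [0.5475 0.2216 0.012 ]
C [0.6421 0.2582 0.012 ]
C [0.6779 0.1693 0.012 ]
postfoot [0.61041062 0.18787549 0.012     ]
tinA [ 0.4644 -0.0736  0.069 ]
tinB [ 0.4741 -0.1087  0.069 ]
tinC [ 0.5762 -0.0999  0.069 ]
tinD [ 0.5712 -0.057   0.069 ]
tin back/ front mid
rabbit [0.73844425 0.0614931  0.        ]
holder [0.56055253 0.43836115 0.        ]
```

```bash
cat >> h.py <<'E'
TO=np.array([.599,-.1445,0]); TY=np.radians(6.6)
def tray(x,y,z):  # mm
    return TO+R.from_euler('z',TY).apply(np.array([x,y,z])/1000)
def trayinv(P): return R.from_euler('z',-TY).apply(np.asarray(P)-TO)*1000
def Rpush(tilt=15):
    t=np.radians(tilt); z=np.array([-np.sin(t),0,-np.cos(t)]); y=-np.array([np.cos(t),0,-np.sin(t)]); x=np.cross(y,z)
    return R.from_euler('z',TY).as_matrix()@np.stack([x,y,z],1)
def cur():
    o=manip.get_obs(); return o['tcp_pos'],rot(o['tool_rot'])
def rel(P,Rt):
    p,Rc=cur(); s=Rc.T@(P-p); w=R.from_matrix(Rc.T@Rt).as_rotvec()
    print('shift',s.round(4),'turn',w.round(4),'rows',max(np.linalg.norm(s)/.0417,np.degrees(np.linalg.norm(w))/7.16).round(1))
def st():
    o=manip.get_obs(); print('t',round(o['time_s'],2),'p',o['tcp_pos'].round(4),'rpy',o['tool_rot'].round(3),'F',o['contact_force'].round(1),'g',round(o['gripper_width'],4),'tray',trayinv(o['tcp_pos']).round(1),'q',o['qpos'].round(2))
E
python3 - <<'E'
from h import *
rel(tray(-165,71,180),Rpush()); rel(tray(-165,71,180),Rpush(0))
E
```

```text
shift [-0.2226  0.0929  0.0729] turn [-0.2127 -0.1895  1.4467] rows 11.8
shift [-0.2226  0.0929  0.0729] turn [1.1000e-03 1.0000e-03 1.4555e+00] rows 11.6
```

```bash
python3 -m crank '[[0.01,[-0.22,0.093,0.073],[0,0,1.455]],[0.01,[-0.22,0.093,0.073],[0,0,1.455]],[0.01,[-0.22,0.093,0.073],[0,0,1.455]],[0.01,[-0.22,0.093,0.073],[0,0,1.455]],[0.01,[-0.22,0.093,0.073],[0,0,1.455]],[0.01,[-0.22,0.093,0.073],[0,0,1.455]],[0.01,[-0.22,0.093,0.073],[0,0,1.455]],[0.01,[-0.22,0.093,0.073],[0,0,1.455]],[0.01,[-0.22,0.093,0.073],[0,0,1.455]],[0.01,[-0.22,0.093,0.073],[0,0,1.455]]]'
python3 - <<'E'
from h import *
st(); print(manip.camera_info('wrist'))
cv2.imwrite('pics/w1.png',manip.grab_frame('wrist')[:,:,::-1])
rel(tray(-165,71,73),Rpush())
E
```

```text
time_s: 0.98
tcp_pos: [0.4292, -0.0932, 0.1799]
tool_rot: [3.14, 0.0, -1.257]
contact_force: [0.1, 0.7, -0.4]
gripper_width: 0.0098
t 0.98 p [ 0.4292 -0.0932  0.1799] rpy [ 3.14   0.    -1.257] F [ 0.1  0.7 -0.4] g 0.0098 tray [-162.7   70.5  179.9] q [-0.07  0.22  0.23  2.18 -0.07  0.76 -1.05]
{'fx': 348.98222016223997, 'fy': 348.98222016223997, 'cx': 281.6806276782492, 'cy': 216.84442113098584, 'origin': array([ 0.49792581, -0.07120494,  0.30064958]), 'attitude': array([ 2.85126720e+00,  1.63215502e-04, -1.25778307e+00])}
shift [-0.0009  0.0021  0.1069] turn [-0.2598 -0.0253  0.1924] rows 2.6
```

View pics/w1.png

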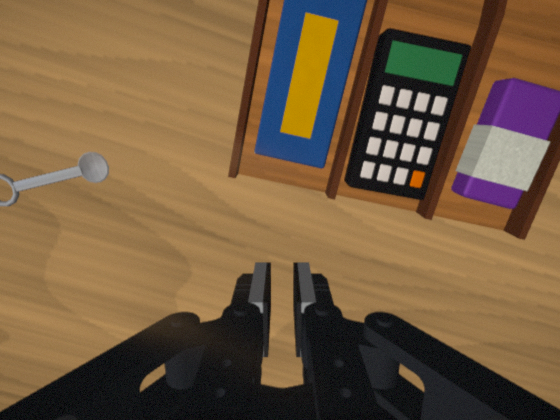

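```bash
python3 - <<'E'
from h import *
W=manip.camera_info('wrist')
for p in [(240,178),(285,187),(333,198),(380,205),(427,217),(521,236)]: print(p,trayinv(plane(W,*p,.045)).round(1))
for p,z in [((257,153),.069),((325,167),.069),((348,186),.067),((425,199),.067),((455,190),.067),((510,207),.067)]: print(p,trayinv(plane(W,*p,z)).round(1))
E
```

```text
(240, 178) [-143.3  105.5   45. ]
(285, 187) [-143.5   71.5   45. ]
(333, 198) [-144.9   34.4   45. ]
(380, 205) [-143.4   -1.8   45. ]
(427, 217) [-145.7  -39.6   45. ]
(521, 236) [-146.5 -116.    45. ]
(257, 153) [-119.9   95.1   69. ]
(325, 167) [-120.3   49.2   69. ]
(348, 186) [-130.2   30.6   67. ]
(425, 199) [-128.9  -23.6   67. ]
(455, 190) [-118.9  -41.8   67. ]
(510, 207) [-123.1  -83.1   67. ]
```

```bash
sed -i 's/^TO=.*/TO=np.array([.5975,-.146,0]); TY=np.radians(6.2)/' h.py; python3 - <<'E'
from h import *
rel(tray(-165,71,73),Rpush())
E
```

```text
shift [-0.001   0.0033  0.1069] turn [-0.2597 -0.0262  0.1993] rows 2.6
```

```bash
python3 -m crank '[[0.01,[-0.001,0.003,0.107],[-0.26,-0.026,0.2]],[0.01,[-0.001,0.003,0.107],[-0.26,-0.026,0.2]],[0.01,[-0.001,0.003,0.107],[-0.26,-0.026,0.2]],[0.01,[-0.001,0.003,0.107],[-0.26,-0.026,0.2]],[0.01,[-0.001,0.003,0.107],[-0.26,-0.026,0.2]]]'
python3 - <<'E'
from h import *
st(); rel(tray(-165,71,73),Rpush());rel(tray(-14,71,73),Rpush());rel(tray(14.7,71,65.3),Rpush())
cv2.imwrite('pics/w2.png',manip.grab_frame('wrist')[:,:,::-1])
cv2.imwrite('pics/s2.png',manip.grab_frame('side')[:,:,::-1])
E
```

```text
time_s: 1.45
tcp_pos: [0.4251, -0.0931, 0.0714]
tool_rot: [2.876, 0.0, -1.459]
contact_force: [-0.1, 0.3, 0.4]
gripper_width: 0.0101
t 1.45 p [ 0.4251 -0.0931  0.0714] rpy [ 2.876  0.    -1.459] F [-0.1  0.3  0.4] g 0.0101 tray [-165.7   71.2   71.4] q [-0.11  0.54  0.26  2.08 -0.1   0.8  -1.25]
shift [ 0.0002 -0.0003 -0.0017] turn [ 0.0038 -0.0004  0.0033] rows 0.0
shift [ 0.0007 -0.146  -0.0413] turn [ 0.0038 -0.0004  0.0033] rows 3.6
shift [ 0.0008 -0.1757 -0.0414] turn [ 0.0038 -0.0004  0.0033] rows 4.3
```

View pics/s2.png

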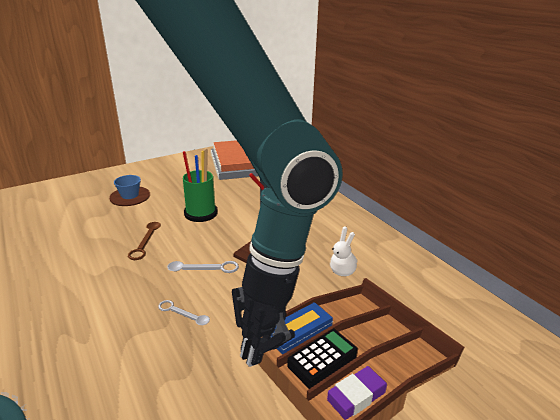

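```bash
python3 -m crank '[[0.01,[0.0,-0.014,-0.006],[0.004,0,0.003]],[0.01,[0.0,-0.028,-0.01],[0.004,0,0.003]],[0.01,[0.0,-0.042,-0.013],[0.004,0,0.003]],[0.01,[0.0,-0.056,-0.017],[0.004,0,0.003]],[0.01,[0.0,-0.07,-0.021],[0.004,0,0.003]],[0.01,[0.0,-0.085,-0.025],[0.004,0,0.003]],[0.01,[0.001,-0.1,-0.029],[0.004,0,0.003]],[0.01,[0.001,-0.115,-0.033],[0.004,0,0.003]],[0.01,[0.001,-0.13,-0.037],[0.004,0,0.003]],[0.01,[0.001,-0.146,-0.041],[0.004,0,0.003]]]'
python3 - <<'E'
from h import *
st(); rel(tray(14.7,71,65.3),Rpush())
cv2.imwrite('pics/w3.png',manip.grab_frame('wrist')[:,:,::-1])
cv2.imwrite('pics/s3.png',manip.grab_frame('side')[:,:,::-1])
E
```

```text
time_s: 2.38
tcp_pos: [0.5785, -0.0783, 0.0804]
tool_rot: [2.892, -0.0, -1.464]
contact_force: [1.2, -0.7, 0.7]
gripper_width: 0.0096
t 2.38 p [ 0.5785 -0.0783  0.0804] rpy [ 2.892 -0.    -1.464] F [ 1.2 -0.7  0.7] g 0.0096 tray [-11.6  69.3  80.4] q [-0.12  0.7   0.25  1.72 -0.13  0.99 -1.29]
shift [-0.0017 -0.0292  0.0082] turn [-0.0127  0.     -0.0013] rows 0.7
```

View pics/w3.png

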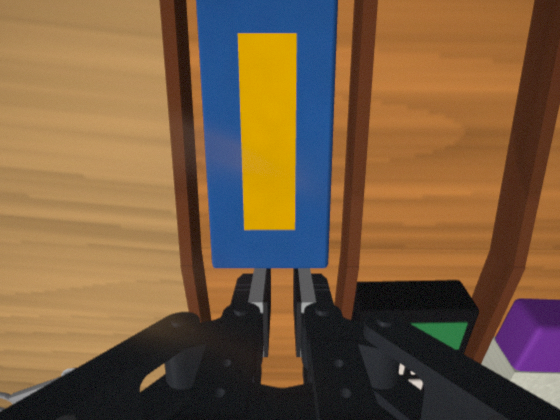

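View pics/s3.png

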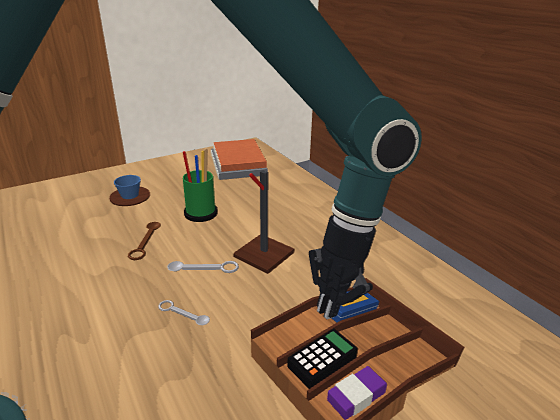

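```bash
python3 -m crank '[[0.01,[0,-0.002,0.004],[-0.012,0,0]],[0.01,[-0.001,-0.006,0.008],[-0.012,0,0]],[0.01,[-0.001,-0.010,0.008],[-0.012,0,0]],[0.01,[-0.001,-0.014,0.008],[-0.012,0,0]],[0.01,[-0.001,-0.018,0.008],[-0.012,0,0]],[0.01,[-0.001,-0.022,0.008],[-0.012,0,0]],[0.01,[-0.001,-0.025,0.008],[-0.012,0,0]]]'
python3 - <<'E'
from h import *
st(); rel(tray(14.7,71,65.3),Rpush())
E
```

```text
time_s: 3.07
tcp_pos: [0.6025, -0.0743, 0.0659]
tool_rot: [2.883, -0.001, -1.462]
contact_force: [-0.0, 0.4, 1.3]
gripper_width: 0.01
t 3.07 p [ 0.6025 -0.0743  0.0659] rpy [ 2.883e+00 -1.000e-03 -1.462e+00] F [-0.   0.4  1.3] g 0.01 tray [12.8 70.7 65.9] q [-0.12  0.75  0.25  1.65 -0.14  1.02 -1.29]
shift [-0.0003 -0.002   0.0001] turn [-0.0028 -0.0007 -0.0001] rows 0.0
```

```bash
python3 -m crank '[[0.01,[0,-0.002,0],[0,0,0]],[0.01,[0,-0.003,0],[0,0,0]],[0.01,[0,-0.004,0],[0,0,0]]]'
python3 - <<'E'
from h import *
st()
cv2.imwrite('pics/w4.png',manip.grab_frame('wrist')[:,:,::-1])
c=manip.grab_frame('scene')[:,:,::-1];cv2.imwrite('pics/c4.png',c)
crop('pics/c4.png','pics/c4z.png',100,150,160,140,4)
E
```

```text
time_s: 3.32
tcp_pos: [0.6049, -0.0741, 0.065]
tool_rot: [2.878, -0.0, -1.463]
contact_force: [-6.8, 0.2, 7.0]
gripper_width: 0.01
t 3.32 p [ 0.6049 -0.0741  0.065 ] rpy [ 2.878 -0.    -1.463] F [-6.8  0.2  7. ] g 0.01 tray [15.1 70.7 65. ] q [-0.12  0.76  0.25  1.64 -0.14  1.02 -1.29]
```

View pics/w4.png

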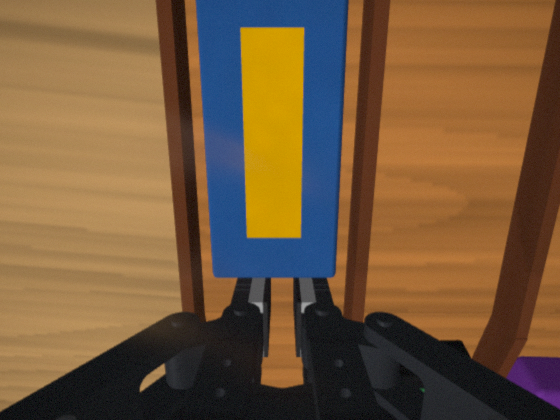

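View pics/c4z.png

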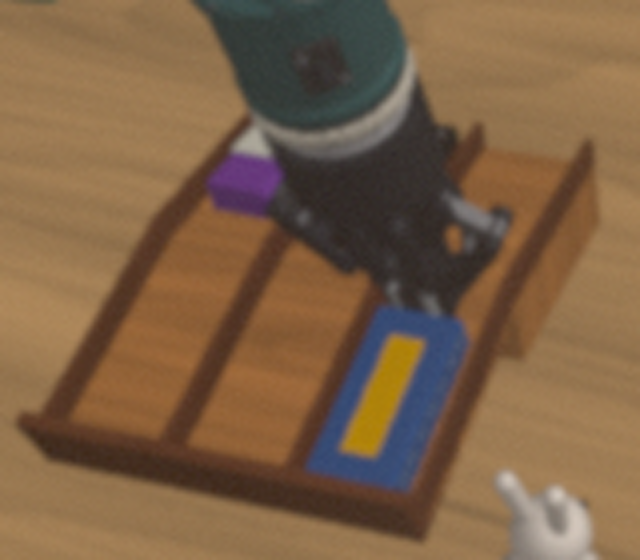

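```bash
python3 -m crank '[[0.01,[0,-0.003,-0.003],[0,0,0]],[0.01,[0,-0.004,-0.003],[0,0,0]],[0.01,[0,-0.004,-0.003],[0,0,0]]]'
python3 - <<'E'
from h import *
st()
cv2.imwrite('pics/s4.png',manip.grab_frame('side')[:,:,::-1])
crop('pics/s4.png','pics/s4z.png',240,270,230,150,3)
E
```

```text
time_s: 3.67
tcp_pos: [0.6053, -0.0738, 0.0658]
tool_rot: [2.869, 0.001, -1.464]
contact_force: [-10.2, -1.2, 1.3]
gripper_width: 0.01
t 3.67 p [ 0.6053 -0.0738  0.0658] rpy [ 2.869e+00  1.000e-03 -1.464e+00] F [-10.2  -1.2   1.3] g 0.01 tray [15.5 70.9 65.8] q [-0.12  0.76  0.25  1.63 -0.14  1.04 -1.3 ]
```

View pics/s4z.png

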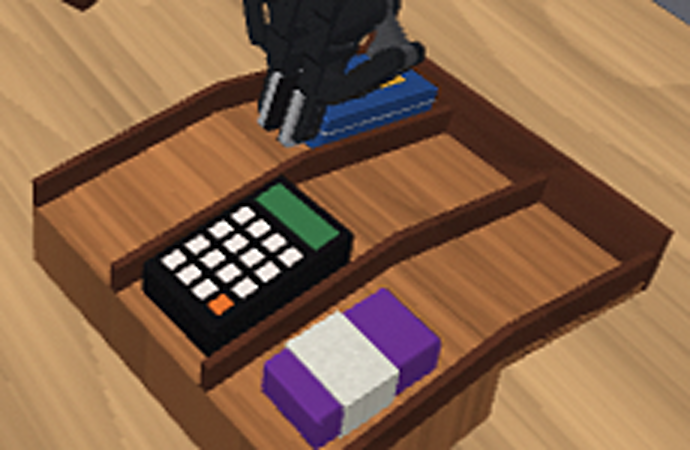

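```bash
python3 - <<'E'
from h import *
for a in [(0,71,70),(-30,71,125),(-165,0,125),(-165,0,74)]: print(a);rel(tray(*a),Rpush())
E
```

```text
(0, 71, 70)
shift [-0.      0.0161  0.0001] turn [ 0.011   0.0017 -0.0009] rows 0.4
(-30, 71, 125)
shift [-0.      0.0598 -0.0448] turn [ 0.011   0.0017 -0.0009] rows 1.8
(-165, 0, 125)
shift [ 0.0711  0.1897 -0.0085] turn [ 0.011   0.0017 -0.0009] rows 4.9
(-165, 0, 74)
shift [0.0712 0.176  0.0406] turn [ 0.011   0.0017 -0.0009] rows 4.7
```

```bash
python3 -m crank '[[0.01,[0,0.016,0],[0.011,0.002,0]],[0.01,[0,0.04,-0.03],[0.011,0.002,0]],[0.01,[0,0.06,-0.045],[0.011,0.002,0]],[0.01,[0.025,0.095,-0.033],[0.011,0.002,0]],[0.01,[0.05,0.13,-0.022],[0.011,0.002,0]],[0.01,[0.071,0.165,-0.013],[0.011,0.002,0]],[0.01,[0.071,0.19,-0.008],[0.011,0.002,0]],[0.01,[0.071,0.19,-0.008],[0.011,0.002,0]],[0.01,[0.071,0.183,0.016],[0.011,0.002,0]],[0.01,[0.071,0.176,0.04],[0.011,0.002,0]]]'
python3 - <<'E'
from h import *
st()
cv2.imwrite('pics/w5.png',manip.grab_frame('wrist')[:,:,::-1])
for a in [(-165,0,73),(-14,0,73),(19.5,0,64)]: print(a);rel(tray(*a),Rpush())
E
```

```text
time_s: 4.55
tcp_pos: [0.4356, -0.1639, 0.0754]
tool_rot: [2.886, -0.002, -1.464]
contact_force: [0.4, 0.2, 0.0]
gripper_width: 0.01
t 4.55 p [ 0.4356 -0.1639  0.0754] rpy [ 2.886e+00 -2.000e-03 -1.464e+00] F [0.4 0.2 0. ] g 0.01 tray [-162.9   -0.3   75.4] q [ 0.    0.56  0.29  2.03 -0.08  0.82 -1.13]
(-165, 0, 73)
shift [ 0.0012 -0.0001 -0.0023] turn [ 0.002   0.0006 -0.0003] rows 0.1
(-14, 0, 73)
shift [ 0.0011 -0.1458 -0.0417] turn [ 0.002   0.0006 -0.0003] rows 3.6
(19.5, 0, 64)
shift [ 0.0011 -0.1805 -0.0417] turn [ 0.002   0.0006 -0.0003] rows 4.4
```

View pics/w5.png

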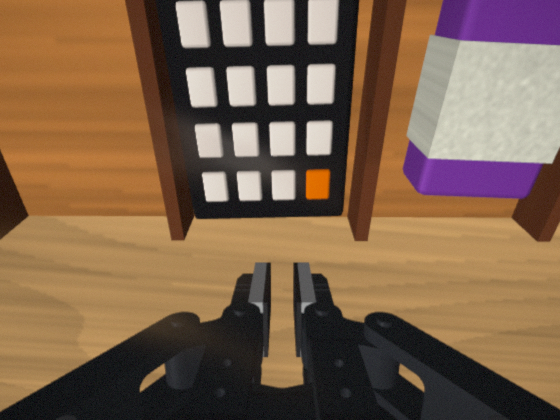

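```bash
python3 -m crank '[[0.01,[0.001,-0.014,-0.006],[0.002,0,0]],[0.01,[0.001,-0.028,-0.01],[0.002,0,0]],[0.01,[0.001,-0.042,-0.013],[0.002,0,0]],[0.01,[0.001,-0.056,-0.016],[0.002,0,0]],[0.01,[0.001,-0.07,-0.02],[0.002,0,0]],[0.01,[0.001,-0.085,-0.024],[0.002,0,0]],[0.01,[0.001,-0.1,-0.028],[0.002,0,0]],[0.01,[0.001,-0.115,-0.032],[0.002,0,0]],[0.01,[0.001,-0.13,-0.036],[0.002,0,0]],[0.01,[0.001,-0.144,-0.04],[0.002,0,0]]]'
python3 -m crank '[[0.01,[0,0,0],[0,0,0]]]'
python3 - <<'E'
from h import *
st();rel(tray(19.5,0,64),Rpush())
cv2.imwrite('pics/w6.png',manip.grab_frame('wrist')[:,:,::-1])
E
```

```text
time_s: 5.43
tcp_pos: [0.5828, -0.147, 0.0723]
tool_rot: [2.88, 0.001, -1.462]
contact_force: [-0.5, 0.9, -0.7]
gripper_width: 0.0103
time_s: 5.52
tcp_pos: [0.5859, -0.1459, 0.0727]
tool_rot: [2.884, 0.0, -1.46]
contact_force: [-0.1, -0.2, -0.2]
gripper_width: 0.01
t 5.52 p [ 0.5859 -0.1459  0.0727] rpy [ 2.884  0.    -1.46 ] F [-0.1 -0.2 -0.2] g 0.01 tray [-11.6   1.4  72.7] q [-0.03  0.74  0.27  1.66 -0.12  1.01 -1.19]
shift [ 0.0015 -0.0322  0.0005] turn [-0.0037 -0.0004  0.0026] rows 0.8
```

View pics/w6.png

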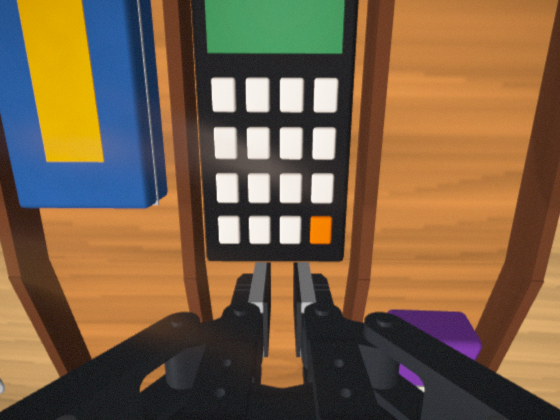

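```bash
python3 -m crank '[[0.01,[0.001,-0.004,0],[0,0,0]],[0.01,[0.001,-0.008,-0.001],[0,0,0]],[0.01,[0.001,-0.012,-0.001],[0,0,0]],[0.01,[0.001,-0.016,-0.001],[0,0,0]],[0.01,[0.001,-0.020,-0.001],[0,0,0]],[0.01,[0.001,-0.024,-0.001],[0,0,0]],[0.01,[0.001,-0.028,-0.001],[0,0,0]],[0.01,[0.001,-0.030,-0.001],[0,0,0]],[0.01,[0.001,-0.032,-0.001],[0,0,0]]]'
python3 - <<'E'
from h import *
st();rel(tray(19.5,0,64),Rpush())
E
```

```text
time_s: 6.32
tcp_pos: [0.6158, -0.1436, 0.0652]
tool_rot: [2.882, 0.001, -1.46]
contact_force: [0.0, -0.8, 0.9]
gripper_width: 0.0104
t 6.32 p [ 0.6158 -0.1436  0.0652] rpy [ 2.882e+00  1.000e-03 -1.460e+00] F [ 0.  -0.8  0.9] g 0.0104 tray [18.4  0.5 65.2] q [-0.03  0.79  0.26  1.58 -0.13  1.04 -1.2 ]
shift [ 0.0005 -0.0013  0.0009] turn [-0.0021 -0.0001  0.0024] rows 0.0
```

```bash
python3 -m crank '[[0.01,[0,-0.002,-0.001],[0,0,0]],[0.01,[0,-0.004,-0.001],[0,0,0]],[0.01,[0,-0.005,-0.001],[0,0,0]],[0.01,[0,-0.005,-0.001],[0,0,0]]]'
python3 - <<'E'
from h import *
st()
E
```

```text
time_s: 6.65
tcp_pos: [0.6173, -0.1431, 0.0651]
tool_rot: [2.873, 0.003, -1.461]
contact_force: [-9.5, 1.9, 7.4]
gripper_width: 0.0102
t 6.65 p [ 0.6173 -0.1431  0.0651] rpy [ 2.873  0.003 -1.461] F [-9.5  1.9  7.4] g 0.0102 tray [20.   0.7 65.1] q [-0.03  0.79  0.26  1.57 -0.13  1.06 -1.2 ]
```

```bash
python3 - <<'E'
from h import *
for a in [(5,0,69),(-25,0,125),(-165,-71,125),(-165,-71,74)]: print(a);rel(tray(*a),Rpush())
E
```

```text
(5, 0, 69)
shift [0.0007 0.0154 0.0003] turn [0.0069 0.0021 0.0017] rows 0.4
(-25, 0, 125)
shift [ 0.0005  0.0592 -0.0458] turn [0.0069 0.0021 0.0017] rows 1.8
(-165, -71, 125)
shift [ 0.0714  0.1943 -0.0088] turn [0.0069 0.0021 0.0017] rows 5.0
(-165, -71, 74)
shift [0.0715 0.1808 0.0404] turn [0.0069 0.0021 0.0017] rows 4.8
```

```bash
python3 -m crank '[[0.01,[0,0.016,0],[0.007,0.002,0.002]],[0.01,[0,0.04,-0.03],[0.007,0.002,0.002]],[0.01,[0,0.06,-0.045],[0.007,0.002,0.002]],[0.01,[0.025,0.095,-0.033],[0.007,0.002,0.002]],[0.01,[0.05,0.13,-0.022],[0.007,0.002,0.002]],[0.01,[0.071,0.165,-0.013],[0.007,0.002,0.002]],[0.01,[0.071,0.194,-0.008],[0.007,0.002,0.002]],[0.01,[0.071,0.194,-0.008],[0.007,0.002,0.002]],[0.01,[0.071,0.188,0.016],[0.007,0.002,0.002]],[0.01,[0.071,0.181,0.04],[0.007,0.002,0.002]]]'
python3 -m crank '[[0.01,[0,0,0],[0,0,0]]]'
python3 - <<'E'
from h import *
st()
cv2.imwrite('pics/w7.png',manip.grab_frame('wrist')[:,:,::-1])
for a in [(-165,-71,73),(-14,-71,73),(38.8,-71,58.8)]: print(a);rel(tray(*a),Rpush())
E
```

```text
time_s: 7.48
tcp_pos: [0.4424, -0.2346, 0.0755]
tool_rot: [2.885, -0.002, -1.464]
contact_force: [0.0, 0.8, -1.0]
gripper_width: 0.01
time_s: 7.57
tcp_pos: [0.4405, -0.2332, 0.0725]
tool_rot: [2.88, 0.001, -1.464]
contact_force: [-0.1, 0.6, 0.6]
gripper_width: 0.0099
t 7.57 p [ 0.4405 -0.2332  0.0725] rpy [ 2.880e+00  1.000e-03 -1.464e+00] F [-0.1  0.6  0.6] g 0.0099 tray [-165.5  -69.8   72.5] q [ 0.11  0.6   0.31  1.95 -0.07  0.84 -1.02]
(-165, -71, 73)
shift [0.0002 0.0001 0.0015] turn [-0.0024  0.0002 -0.0015] rows 0.0
(-14, -71, 73)
shift [ 0.     -0.1458 -0.0372] turn [-0.0024  0.0002 -0.0015] rows 3.6
(38.8, -71, 58.8)
shift [-0.     -0.2005 -0.037 ] turn [-0.0024  0.0002 -0.0015] rows 4.9
```

View pics/w7.png

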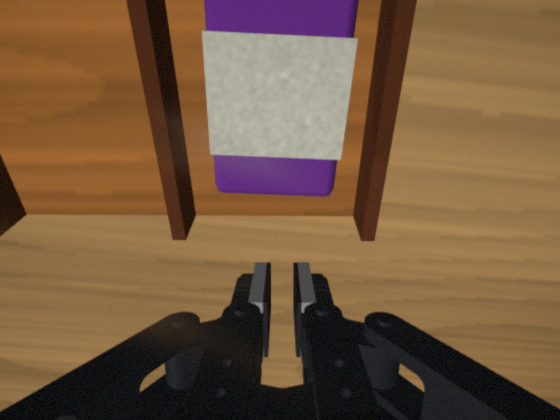

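```bash
python3 -m crank '[[0.01,[0,-0.014,-0.004],[0,0,0]],[0.01,[0,-0.028,-0.007],[0,0,0]],[0.01,[0,-0.042,-0.01],[0,0,0]],[0.01,[0,-0.056,-0.014],[0,0,0]],[0.01,[0,-0.07,-0.018],[0,0,0]],[0.01,[0,-0.085,-0.022],[0,0,0]],[0.01,[0,-0.1,-0.026],[0,0,0]],[0.01,[0,-0.115,-0.03],[0,0,0]],[0.01,[0,-0.13,-0.034],[0,0,0]],[0.01,[0,-0.144,-0.037],[0,0,0]]]'
python3 -m crank '[[0.01,[0,0,0],[0,0,0]]]'
python3 - <<'E'
from h import *
st();rel(tray(38.8,-71,58.8),Rpush())
cv2.imwrite('pics/w8.png',manip.grab_frame('wrist')[:,:,::-1])
E
```

```text
time_s: 8.45
tcp_pos: [0.5915, -0.2182, 0.0753]
tool_rot: [2.885, -0.001, -1.463]
contact_force: [-0.5, -0.3, -0.6]
gripper_width: 0.0101
time_s: 8.53
tcp_pos: [0.5947, -0.2172, 0.0765]
tool_rot: [2.888, -0.002, -1.461]
contact_force: [-0.5, -0.1, -0.1]
gripper_width: 0.0099
t 8.53 p [ 0.5947 -0.2172  0.0765] rpy [ 2.888e+00 -2.000e-03 -1.461e+00] F [-0.5 -0.1 -0.1] g 0.0099 tray [-10.5 -70.4  76.5] q [ 0.06  0.77  0.29  1.59 -0.11  1.04 -1.1 ]
shift [ 0.0006 -0.0521  0.0048] turn [-0.0084 -0.0022  0.001 ] rows 1.3
```

View pics/w8.png

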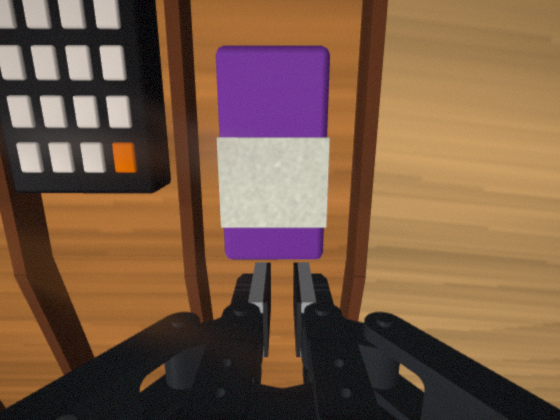

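```bash
python3 -m crank '[[0.01,[0,-0.003,0.003],[-0.008,-0.002,0]],[0.01,[0,-0.008,0.004],[-0.008,-0.002,0]],[0.01,[0,-0.013,0.004],[-0.008,-0.002,0]],[0.01,[0,-0.018,0.004],[-0.008,-0.002,0]],[0.01,[0,-0.023,0.004],[-0.008,-0.002,0]],[0.01,[0,-0.028,0.004],[-0.008,-0.002,0]],[0.01,[0,-0.033,0.004],[-0.008,-0.002,0]],[0.01,[0,-0.038,0.004],[-0.008,-0.002,0]],[0.01,[0,-0.043,0.004],[-0.008,-0.002,0]],[0.01,[0,-0.047,0.004],[-0.008,-0.002,0]]]'
python3 - <<'E'
from h import *
st();rel(tray(38.8,-71,58.8),Rpush())
E
```

```text
time_s: 9.42
tcp_pos: [0.6384, -0.2126, 0.0609]
tool_rot: [2.88, -0.0, -1.462]
contact_force: [0.3, 0.5, 0.2]
gripper_width: 0.0101
t 9.42 p [ 0.6384 -0.2126  0.0609] rpy [ 2.88  -0.    -1.462] F [0.3 0.5 0.2] g 0.0101 tray [ 33.5 -70.7  60.9] q [ 0.06  0.85  0.28  1.47 -0.13  1.09 -1.12]
shift [ 0.0003 -0.0057  0.0007] turn [ 0.0002 -0.0002  0.0007] rows 0.1
```

```bash
python3 -m crank '[[0.01,[0,-0.003,0],[0,0,0]],[0.01,[0,-0.005,0],[0,0,0]],[0.01,[0,-0.007,0],[0,0,0]],[0.01,[0,-0.009,0],[0,0,0]],[0.01,[0,-0.009,0],[0,0,0]]]'
python3 - <<'E'
from h import *
st()
cv2.imwrite('pics/w9.png',manip.grab_frame('wrist')[:,:,::-1])
E
```

```text
time_s: 9.83
tcp_pos: [0.6436, -0.212, 0.0594]
tool_rot: [2.871, 0.002, -1.463]
contact_force: [-9.8, 1.7, 10.5]
gripper_width: 0.0099
t 9.83 p [ 0.6436 -0.212   0.0594] rpy [ 2.871e+00  2.000e-03 -1.463e+00] F [-9.8  1.7 10.5] g 0.0099 tray [ 38.7 -70.6  59.4] q [ 0.06  0.86  0.28  1.45 -0.13  1.11 -1.12]
```

View pics/w9.png

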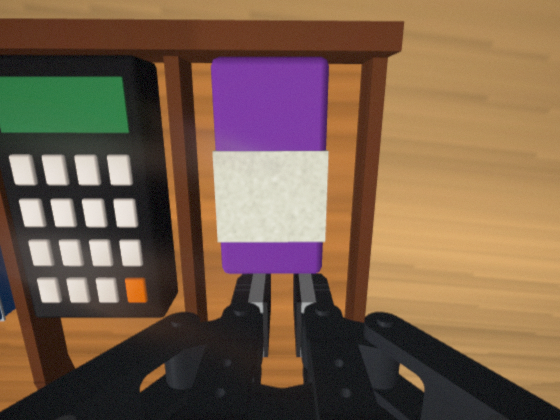

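```bash
python3 -m crank '[[0.01,[0,0.015,0],[0,0,0]],[0.01,[0,0.035,-0.03],[0,0,0]],[0.01,[0,0.04,-0.07],[0.05,0,0]],[0.01,[0,0.03,-0.11],[0.15,0,0]],[0.01,[0,0.02,-0.15],[0.26,0,0]],[0.01,[-0.03,0.02,-0.16],[0.26,0,0]],[0.01,[-0.06,0.02,-0.16],[0.26,0,0]],[0.01,[-0.07,0.02,-0.16],[0.26,0,0]]]'
python3 - <<'E'
from h import *
st()
cv2.imwrite('pics/w10.png',manip.grab_frame('wrist')[:,:,::-1])
cv2.imwrite('pics/s10.png',manip.grab_frame('side')[:,:,::-1])
crop('pics/s10.png','pics/s10z.png',240,270,230,150,3)
cv2.imwrite('pics/c10.png',manip.grab_frame('scene')[:,:,::-1])
crop('pics/c10.png','pics/c10z.png',100,160,160,140,4)
E
```

```text
time_s: 10.55
tcp_pos: [0.6603, -0.135, 0.221]
tool_rot: [3.135, 0.005, -1.459]
contact_force: [-0.5, 0.8, -1.3]
gripper_width: 0.0095
t 10.55 p [ 0.6603 -0.135   0.221 ] rpy [ 3.135  0.005 -1.459] F [-0.5  0.8 -1.3] g 0.0095 tray [ 63.6   4.2 221. ] q [-0.03  0.55  0.26  1.58 -0.16  1.05 -1.18]
```

View pics/w10.png

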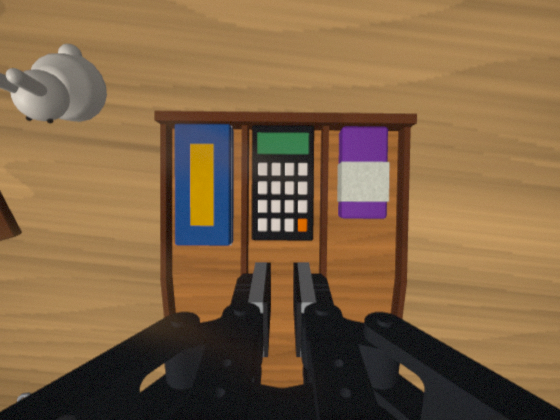

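View pics/s10z.png

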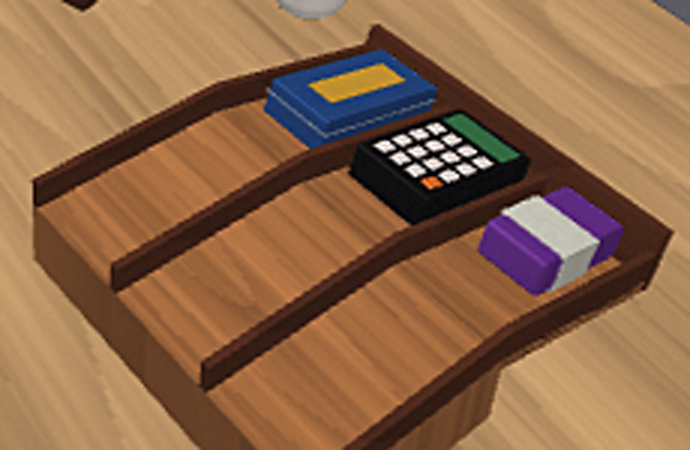

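View pics/c10z.png

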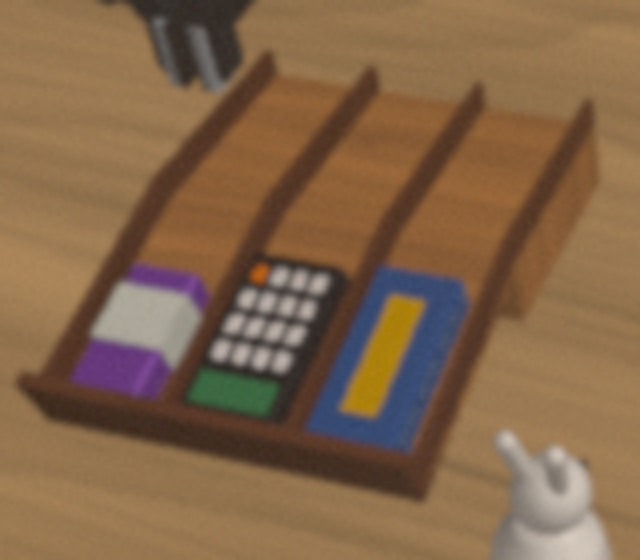

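```bash
cat >> h.py <<'E'
def Rdown(bxyaw): # tool y = -bx
    b=np.radians(bxyaw); y=-np.array([np.cos(b),np.sin(b),0]); z=np.array([0,0,-1.]); return np.stack([np.cross(y,z),y,z],1)
E
python3 - <<'E'
from h import *
rel(np.array([.45,.0,.23]),Rdown(-29.7));rel(np.array([.455,.205,.2]),Rdown(-29.7))
E
```

```text
shift [-0.1613  0.1931 -0.0086] turn [ 0.0111 -0.0014  0.628 ] rows 6.0
shift [-0.3644  0.1654  0.0215] turn [ 0.0111 -0.0014  0.628 ] rows 9.6
```

```bash
python3 -m crank '[[0.04,[-0.161,0.193,-0.008],[0.011,0,0.628]],[0.04,[-0.161,0.193,-0.008],[0.011,0,0.628]],[0.04,[-0.161,0.193,-0.008],[0.011,0,0.628]],[0.04,[-0.161,0.193,-0.008],[0.011,0,0.628]],[0.04,[-0.200,0.187,0],[0.011,0,0.628]],[0.04,[-0.24,0.182,0.005],[0.011,0,0.628]],[0.04,[-0.28,0.176,0.01],[0.011,0,0.628]],[0.04,[-0.32,0.171,0.015],[0.011,0,0.628]],[0.04,[-0.364,0.165,0.021],[0.011,0,0.628]],[0.04,[-0.364,0.165,0.021],[0.011,0,0.628]]]'
python3 -m crank '[[0.04,[0,0,0],[0,0,0]]]'
python3 - <<'E'
from h import *
st(); print(manip.camera_info('wrist'))
cv2.imwrite('pics/w11.png',manip.grab_frame('wrist')[:,:,::-1])
E
```

```text
time_s: 11.53
tcp_pos: [0.4574, 0.1834, 0.2029]
tool_rot: [-3.14, -0.001, -2.092]
contact_force: [1.0, -0.8, 0.3]
gripper_width: 0.0402
time_s: 11.62
tcp_pos: [0.4564, 0.1904, 0.202]
tool_rot: [3.141, 0.0, -2.083]
contact_force: [0.5, -0.1, 0.1]
gripper_width: 0.0398
t 11.62 p [0.4564 0.1904 0.202 ] rpy [ 3.141  0.    -2.083] F [ 0.5 -0.1  0.1] g 0.0398 tray [-103.9  349.7  202. ] q [-0.67  0.27  0.24  2.04 -0.09  0.84 -2.46]
{'fx': 348.98222016223997, 'fy': 348.98222016223997, 'cx': 281.6806276782492, 'cy': 216.84442113098584, 'origin': array([0.51925868, 0.15428701, 0.32275411]), 'attitude': array([ 2.85195914e+00,  6.87597292e-05, -2.08442016e+00])}
```

View pics/w11.png

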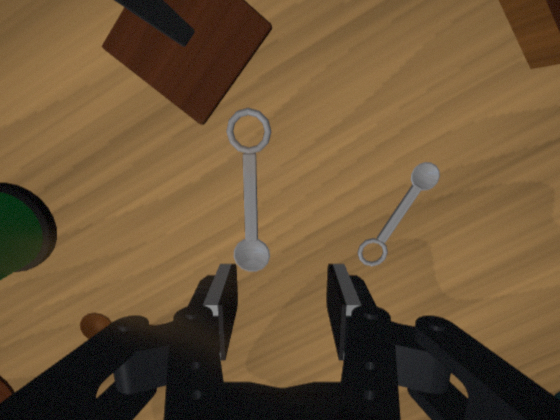

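```bash
python3 - <<'E'
from h import *
W=manip.camera_info('wrist');im=cv2.imread('pics/w11.png')
hsv=cv2.cvtColor(im,cv2.COLOR_BGR2HSV)
m=((hsv[...,1]<45)&(hsv[...,2]>95)).astype(np.uint8); m[:100]=0;m[275:]=0;m[:,:215]=0;m[:,300:]=0
ys,xs=np.nonzero(m)
c,_=cv2.findContours(m,cv2.RETR_EXTERNAL,cv2.CHAIN_APPROX_NONE); print([cv2.boundingRect(k) for k in c if len(k)>10])
P=np.array([plane(W,x,y,.004) for x,y in zip(xs,ys)])[:,:2]; 
d=np.linalg.svd(P-P.mean(0),full_matrices=False)[2][0]; d=d*np.sign(d[0]); s=(P-P.mean(0))@d
print('yaw',np.degrees(np.arctan2(d[1],d[0])),'len',s.max()-s.min()); tip=P.mean(0)+d*s.max(); end=P.mean(0)+d*s.min()
print('ring',tip-d*.02,'grip',tip-d*.075, end+d*.08)
for p in [(248,131),(253,254)]: print(plane(W,*p,.004))
for p in [(104,46),(203,124),(272,28)]: print('base',plane(W,*p,.012))
E
```

```text
[(227, 108, 43, 163)]
yaw -29.54583973895284 len 0.1544104739153812
ring [0.5209043  0.18353002] grip [0.47305642 0.2106516 ] [0.47356928 0.2103609 ]
[0.52127449 0.18318356 0.004     ]
[0.41813559 0.2398926  0.004     ]
base [0.63628325 0.24910608 0.012     ]
base [0.54540779 0.21299576 0.012     ]
base [0.58035396 0.12410409 0.012     ]
```

```bash
python3 - <<'E'
from h import *
rel(np.array([.4733,.2105,.025]),Rdown(-29.3))
E
```

```text
shift [-0.0293 -0.002   0.177 ] turn [-0.0007 -0.0021 -0.0047] rows 4.3
```

```bash
python3 -m crank '[[0.04,[-0.029,-0.002,0.03],[0,-0.002,-0.005]],[0.04,[-0.029,-0.002,0.07],[0,-0.002,-0.005]],[0.04,[-0.029,-0.002,0.11],[0,-0.002,-0.005]],[0.04,[-0.029,-0.002,0.14],[0,-0.002,-0.005]],[0.04,[-0.029,-0.002,0.155],[0,-0.002,-0.005]],[0.04,[-0.029,-0.002,0.165],[0,-0.002,-0.005]],[0.04,[-0.029,-0.002,0.165],[0,-0.002,-0.005]]]'
python3 - <<'E'
from h import *
st(); rel(np.array([.4733,.2105,.025]),Rdown(-29.3))
cv2.imwrite('pics/w12.png',manip.grab_frame('wrist')[:,:,::-1])
E
```

```text
time_s: 12.25
tcp_pos: [0.473, 0.2074, 0.0349]
tool_rot: [3.141, -0.004, -2.085]
contact_force: [-0.2, -0.7, 0.6]
gripper_width: 0.0402
t 12.25 p [0.473  0.2074 0.0349] rpy [ 3.141 -0.004 -2.085] F [-0.2 -0.7  0.6] g 0.0402 tray [-85.6 364.8  34.9] q [-0.62  0.59  0.17  2.06 -0.19  0.51 -2.39]
shift [-0.0029  0.0012  0.0099] turn [ 0.0003 -0.0043 -0.0025] rows 0.2
```

View pics/w12.png

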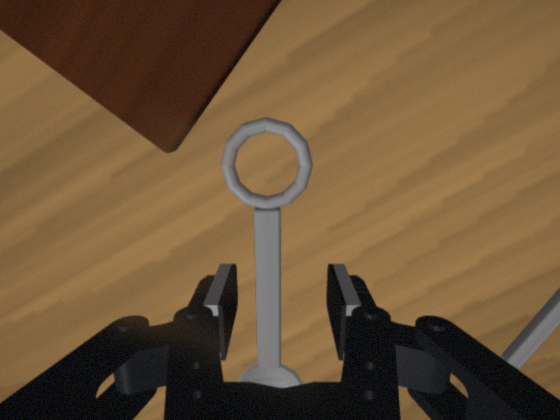

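```bash
python3 - <<'E'
from h import *
W=manip.camera_info('wrist'); p,Rc=cur(); print(W['origin'],W['attitude'])
print('cam in tool',Rc.T@(W['origin']-p))
for q in [(267,163),(267,250),(268,340)]:
    P=plane(W,*q,.004); print(P, (Rc.T@(P-p)).round(4))
E
```

```text
[0.53651941 0.17243794 0.15731915] [ 2.85325974e+00 -1.99213209e-03 -2.08529114e+00]
cam in tool [ 0.00061259 -0.07238928 -0.1208708 ]
[0.52137317 0.18803794 0.004     ] [-0.0059 -0.0514  0.0324]
[0.48599677 0.20859747 0.004     ] [-0.0064 -0.0105  0.0324]
[0.44299981 0.23299397 0.004     ] [-0.0065  0.0389  0.0323]
```

```bash
python3 -m crank '[[0.04,[-0.003,0.002,0],[0,-0.004,0]],[0.04,[-0.006,0.0035,0.002],[0,-0.004,0]],[0.04,[-0.006,0.0035,0.006],[0,-0.004,0]],[0.04,[-0.006,0.0035,0.01],[0,-0.004,0]],[0.04,[-0.006,0.0035,0.01],[0,-0.004,0]]]'
python3 - <<'E'
from h import *
st()
cv2.imwrite('pics/w13.png',manip.grab_frame('wrist')[:,:,::-1])
E
```

```text
time_s: 12.72
tcp_pos: [0.4734, 0.2154, 0.0262]
tool_rot: [-3.141, 0.002, -2.084]
contact_force: [0.5, -0.4, -0.3]
gripper_width: 0.04
t 12.72 p [0.4734 0.2154 0.0262] rpy [-3.141e+00  2.000e-03 -2.084e+00] F [ 0.5 -0.4 -0.3] g 0.04 tray [-84.4 372.7  26.2] q [-0.62  0.61  0.16  2.06 -0.2   0.49 -2.39]
```

View pics/w13.png

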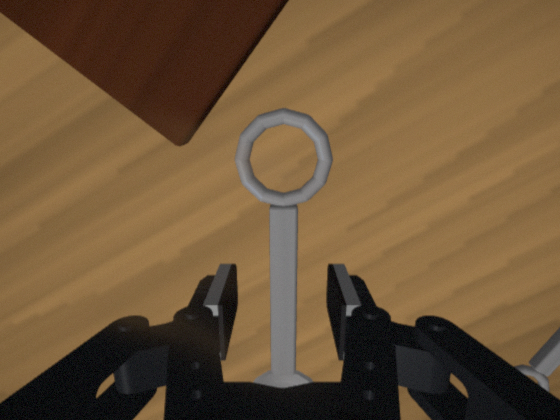

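```bash
python3 -m crank '[[0.04,[0,0,0.0015],[0,0,0]],[0.0,[0,0,0.0015],[0,0,0]],[0.0,[0,0,0.0015],[0,0,0]],[0.0,[0,0,0.0015],[0,0,0]],[0.0,[0,0,0.0015],[0,0,0]],[0.0,[0,0,0.0015],[0,0,0]],[0.0,[0,0,0.0015],[0,0,0]],[0.0,[0,0,0.0015],[0,0,0]]]'
python3 - <<'E'
from h import *
st()
E
```

```text
time_s: 13.43
tcp_pos: [0.4735, 0.2153, 0.0251]
tool_rot: [-3.141, 0.002, -2.084]
contact_force: [-1.6, -1.1, 4.2]
gripper_width: 0.0093
t 13.43 p [0.4735 0.2153 0.0251] rpy [-3.141e+00  2.000e-03 -2.084e+00] F [-1.6 -1.1  4.2] g 0.0093 tray [-84.3 372.5  25.1] q [-0.62  0.61  0.16  2.06 -0.2   0.49 -2.39]
```

```bash
python3 -m crank '[[0.0,[0,0,-0.005],[0,0,0]],[0.0,[0,0,-0.015],[0,0,0]],[0.0,[0,0,-0.03],[0,0,0]],[0.0,[0,0,-0.05],[0,0,0]],[0.0,[0,0,-0.07],[0,0,0]],[0.0,[0,0,-0.07],[0,0,0]]]'
python3 - <<'E'
from h import *
st()
cv2.imwrite('pics/w14.png',manip.grab_frame('wrist')[:,:,::-1])
cv2.imwrite('pics/s14.png',manip.grab_frame('side')[:,:,::-1])
crop('pics/s14.png','pics/s14z.png',120,150,200,150,4)
E
```

```text
time_s: 13.93
tcp_pos: [0.4756, 0.2162, 0.0989]
tool_rot: [-3.137, 0.008, -2.084]
contact_force: [1.1, 0.4, -0.2]
gripper_width: 0.0092
t 13.93 p [0.4756 0.2162 0.0989] rpy [-3.137  0.008 -2.084] F [ 1.1  0.4 -0.2] g 0.0092 tray [-82.1 373.2  98.9] q [-0.66  0.48  0.21  2.04 -0.16  0.63 -2.43]
```

View pics/w14.png

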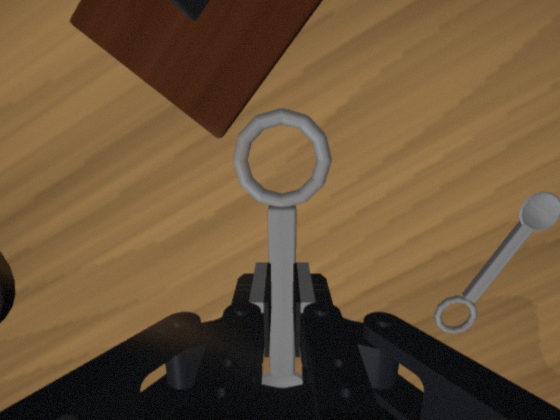

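View pics/s14z.png

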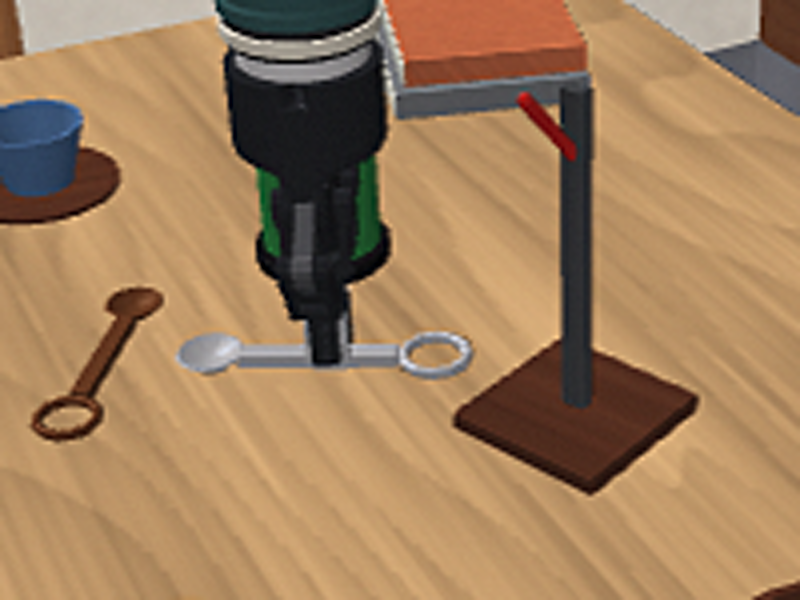

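```bash
cat >> h.py <<'E'
def redpeg(fn,box):
    im=cv2.imread(fn).astype(int); x,y,w,h=box
    s=im[y:y+h,x:x+w]; m=(s[...,2]>100)&(s[...,1]<60)&(s[...,0]<60)
    ys,xs=np.nonzero(m); P=np.stack([xs+x,ys+y],1).astype(float); c=P.mean(0)
    d=np.linalg.svd(P-c,full_matrices=False)[2][0]; d*=-np.sign(d[1]); t=(P-c)@d
    print(fn,len(P),'top',c+d*(t.max()+.5),'bot',c+d*(t.min()-.5)); return c+d*(t.max()+.5),c+d*(t.min()-.5)
E
python3 - <<'E'
from h import *
S=manip.camera_info('side');C=manip.camera_info('scene')
a=redpeg('pics/side0.png',(240,165,30,30)); b=redpeg('pics/scene0.png',(315,170,25,30)); b2=redpeg('pics/c10.png',(315,170,25,30))
print(tri(S,a[0],C,b[0])); 
# root: bottom seen from side; intersect with vertical plane of post? direct pred:
for base in [(.608,.186)]:
    y=np.radians(21.6)
    tip=np.array([base[0]-.04*np.cos(y),base[1]-.04*np.sin(y),.217]); root=np.array([base[0]-.005*np.cos(y),base[1]-.005*np.sin(y),.175])
    print(tip,root,proj(S,tip),proj(S,root),proj(C,tip),proj(C,root))
W=manip.camera_info('wrist'); p,Rc=cur()
o,d=ray(W,282.5,158); o=Rc.T@(o-p); d=Rc.T@d; print('ring in tool at z=.021',o+d*(.021-o[2])/d[2])
E
```

```text
pics/side0.png 71 top [243.00913713 166.45707678] bot [263.82069821 188.92127169]
pics/scene0.png 44 top [326.90447487 178.48886246] bot [327.10095197 194.49879875]
pics/c10.png 45 top [326.90001669 177.50157198] bot [327.17891876 194.51352839]
(array([0.56928111, 0.18443162, 0.22609818]), np.float64(0.020868372113157573))
[0.57080894 0.17127502 0.217     ] [0.60335112 0.18415938 0.175     ] [251.15752911 176.33089903] [262.4325866  188.79579318] [323.71563258 177.78678081] [324.14788221 208.70378172]
ring in tool at z=.021 [ 0.00094679 -0.05500129  0.021     ]
```

```bash
cat >> h.py <<'E'
SB=np.array([.609,.191,0]); SY=np.radians(21.6)
def stand(x,y,z): return SB+R.from_euler('z',SY).apply(np.array([x,y,z])/1000)
RING=np.array([.0009,-.055,.021])
def Rhang(el=50):
    e=np.radians(el); a=np.array([-np.cos(e),0,np.sin(e)]); z=-a; y=-np.array([np.sin(e),0,np.cos(e)])
    return R.from_euler('z',SY).as_matrix()@np.stack([np.cross(y,z),y,z],1)
def hang(depth,el=50,off=(0,0)):  # depth mm past tip along axis (neg = before)
    e=np.radians(50); ax=np.array([-np.cos(e),0,np.sin(e)])
    P=np.array([-40,0,217.])-ax*depth
    Rt=Rhang(el); return stand(*P)-Rt@RING, Rt
E
python3 - <<'E'
from h import *
for d in (-60,-30,30): P,Rt=hang(d); print(P); rel(P,Rt)
rel(np.array([.42,.15,.27]),Rhang())
E
```

```text
[0.48389432 0.14243513 0.24369628]
shift [ 0.0582 -0.0449 -0.1477] turn [ 0.6473 -0.3075 -0.8534] rows 8.9
[0.50182378 0.14953391 0.22071495]
shift [ 0.0433 -0.057  -0.1246] turn [ 0.6473 -0.3075 -0.8534] rows 8.9
[0.53768271 0.16373146 0.17475228]
shift [ 0.0135 -0.0812 -0.0785] turn [ 0.6473 -0.3075 -0.8534] rows 8.9
shift [ 0.0829  0.0144 -0.1742] turn [ 0.6473 -0.3075 -0.8534] rows 8.9
```

```bash
python3 -m crank '[[0.0,[0.02,0.014,-0.04],[0.07,-0.03,-0.09]],[0.0,[0.04,0.014,-0.08],[0.14,-0.07,-0.18]],[0.0,[0.06,0.014,-0.12],[0.21,-0.1,-0.28]],[0.0,[0.083,0.014,-0.15],[0.28,-0.13,-0.37]],[0.0,[0.083,0.014,-0.174],[0.35,-0.165,-0.46]],[0.0,[0.083,0.014,-0.174],[0.42,-0.2,-0.55]],[0.0,[0.083,0.014,-0.174],[0.49,-0.23,-0.64]],[0.0,[0.083,0.014,-0.174],[0.56,-0.265,-0.74]],[0.0,[0.083,0.014,-0.174],[0.647,-0.307,-0.853]],[0.0,[0.083,0.014,-0.174],[0.647,-0.307,-0.853]]]'
python3 - <<'E'
from h import *
st()
for d in (-60,-30,30): P,Rt=hang(d); print(P); rel(P,Rt)
cv2.imwrite('pics/w15.png',manip.grab_frame('wrist')[:,:,::-1])
E
```

```text
time_s: 14.87
tcp_pos: [0.4154, 0.1529, 0.2699]
tool_rot: [-2.55, 0.052, -1.303]
contact_force: [-0.5, -0.5, 0.4]
gripper_width: 0.0095
t 14.87 p [0.4154 0.1529 0.2699] rpy [-2.55   0.052 -1.303] F [-0.5 -0.5  0.4] g 0.0095 tray [-148.8  316.8  269.9] q [-0.31 -0.14 -0.15  2.43  0.18  0.27 -1.94]
[0.48389432 0.14243513 0.24369628]
shift [ 0.0295 -0.0388  0.0558] turn [ 0.1032 -0.0243 -0.1188] rows 1.8
[0.50182378 0.14953391 0.22071495]
shift [ 0.0286 -0.0418  0.0857] turn [ 0.1032 -0.0243 -0.1188] rows 2.4
[0.53768271 0.16373146 0.17475228]
shift [ 0.0268 -0.0479  0.1453] turn [ 0.1032 -0.0243 -0.1188] rows 3.7
```

View pics/w15.png

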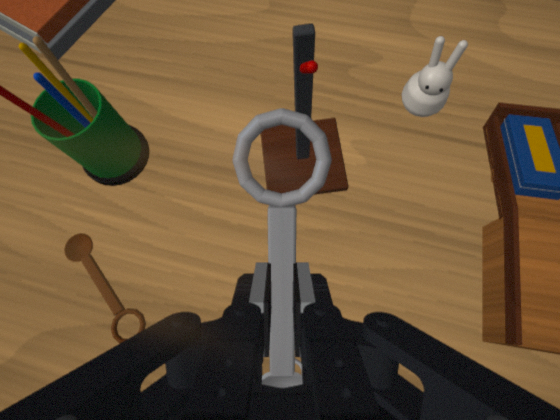

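```bash
python3 -m crank '[[0.0,[0.015,-0.02,0.02],[0.05,-0.01,-0.06]],[0.0,[0.0295,-0.039,0.04],[0.103,-0.024,-0.119]],[0.0,[0.0295,-0.039,0.056],[0.103,-0.024,-0.119]],[0.0,[0.0295,-0.039,0.056],[0.103,-0.024,-0.119]],[0.0,[0.0295,-0.039,0.056],[0.103,-0.024,-0.119]]]'
python3 - <<'E'
from h import *
st()
for d in (-60,-30,30): P,Rt=hang(d); rel(P,Rt)
cv2.imwrite('pics/w16.png',manip.grab_frame('wrist')[:,:,::-1])
W=manip.camera_info('wrist')
for z in (217,): print('tip pred',proj(W,stand(-40,0,217)),'root pred',proj(W,stand(-5,0,175)))
E
```

```text
time_s: 15.33
tcp_pos: [0.4748, 0.1341, 0.2654]
tool_rot: [-2.484, 0.01, -1.193]
contact_force: [-0.4, 0.0, 0.1]
gripper_width: 0.0097
t 15.33 p [0.4748 0.1341 0.2654] rpy [-2.484  0.01  -1.193] F [-0.4  0.   0.1] g 0.0097 tray [-91.7 291.7 265.4] q [ 0.02 -0.03 -0.33  2.37 -0.39  0.15 -1.14]
shift [-0.0042  0.0042  0.0243] turn [ 0.0407  0.0081 -0.0056] rows 0.6
shift [-0.004   0.003   0.0542] turn [ 0.0407  0.0081 -0.0056] rows 1.3
shift [-0.0035  0.0005  0.1142] turn [ 0.0407  0.0081 -0.0056] rows 2.7
tip pred [270.05226022 143.18989333] root pred [272.47768773 134.75479668]
```

View pics/w16.png

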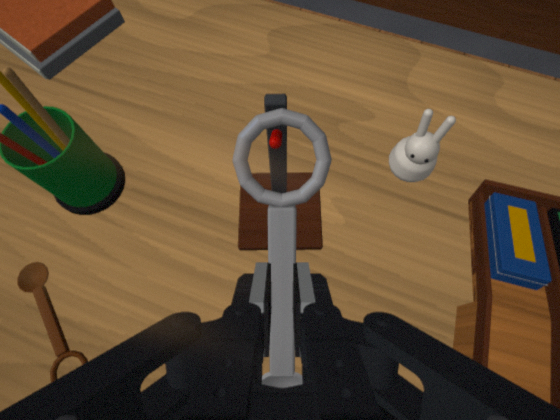

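```bash
sed -i 's/^SB=np.array(\[.609,.191,0\])/SB=np.array([.6115,.1887,0])/' h.py
cat >> h.py <<'E'
def hangat(x,z,el=70,y=0):
    Rt=Rhang(el); return stand(x,y,z)-Rt@RING,Rt
E
python3 - <<'E'
from h import *
for x,z in [(-60,241),(-27,202),(-29,190)]: P,Rt=hangat(x,z); print(P); rel(P,Rt)
E
```

```text
[0.50065033 0.14577948 0.24192244]
shift [-0.0046 -0.0081  0.0361] turn [-0.3089  0.0057 -0.0092] rows 2.5
[0.53133295 0.15792759 0.20292244]
shift [-0.0044 -0.0103  0.0871] turn [-0.3089  0.0057 -0.0092] rows 2.5
[0.5294734  0.15719134 0.19092244]
shift [-0.0043 -0.0014  0.0954] turn [-0.3089  0.0057 -0.0092] rows 2.5
```

```bash
python3 -m crank '[[0.0,[-0.005,-0.004,0.008],[-0.1,0.002,-0.003]],[0.0,[-0.005,-0.008,0.02],[-0.2,0.004,-0.006]],[0.0,[-0.005,-0.008,0.03],[-0.309,0.006,-0.009]],[0.0,[-0.005,-0.008,0.036],[-0.309,0.006,-0.009]],[0.0,[-0.005,-0.008,0.036],[-0.309,0.006,-0.009]],[0.0,[-0.005,-0.008,0.036],[-0.309,0.006,-0.009]]]'
python3 - <<'E'
from h import *
st()
for x,z in [(-60,241),(-27,202),(-29,190)]: P,Rt=hangat(x,z); rel(P,Rt)
cv2.imwrite('pics/w17.png',manip.grab_frame('wrist')[:,:,::-1])
cv2.imwrite('pics/s17.png',manip.grab_frame('side')[:,:,::-1])
crop('pics/s17.png','pics/s17z.png',180,120,133,100,6)
cv2.imwrite('pics/c17.png',manip.grab_frame('scene')[:,:,::-1])
crop('pics/c17.png','pics/c17z.png',280,130,100,100,6)
W=manip.camera_info('wrist')
print('tip pred',proj(W,stand(-40,0,217)),'root pred',proj(W,stand(-5,0,175)))
E
```

```text
time_s: 15.88
tcp_pos: [0.4997, 0.1462, 0.2406]
tool_rot: [-2.795, -0.001, -1.194]
contact_force: [-0.7, 0.2, -0.4]
gripper_width: 0.0095
t 15.88 p [0.4997 0.1462 0.2406] rpy [-2.795e+00 -1.000e-03 -1.194e+00] F [-0.7  0.2 -0.4] g 0.0095 tray [-65.7 301.  240.6] q [ 0.03  0.15 -0.4   2.14  0.1   0.52 -1.63]
shift [ 0.0007 -0.0012 -0.001 ] turn [ 0.0024 -0.0008 -0.0002] rows 0.0
shift [ 0.0007 -0.019   0.0469] turn [ 0.0024 -0.0008 -0.0002] rows 1.2
shift [ 0.0007 -0.013   0.0575] turn [ 0.0024 -0.0008 -0.0002] rows 1.4
tip pred [284.05783559 124.00386089] root pred [283.3982775   89.45672085]
```

View pics/w17.png

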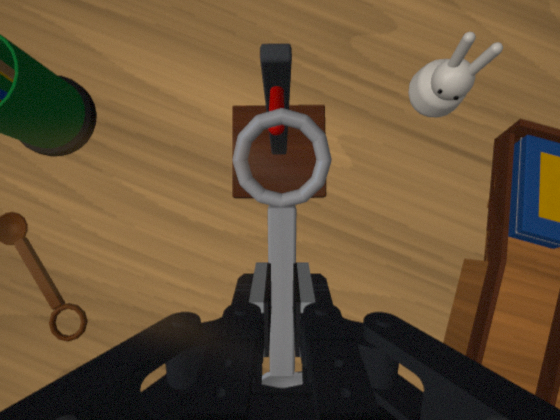

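View pics/s17z.png

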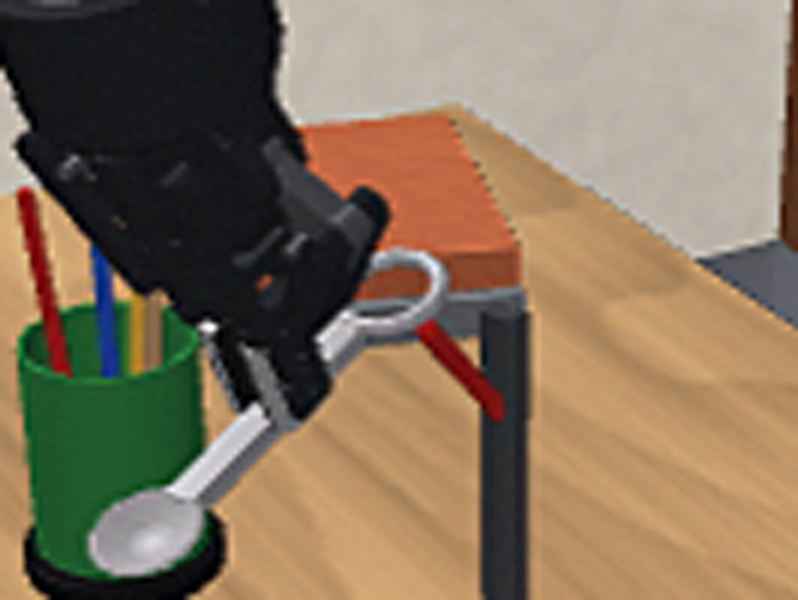

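View pics/c17z.png

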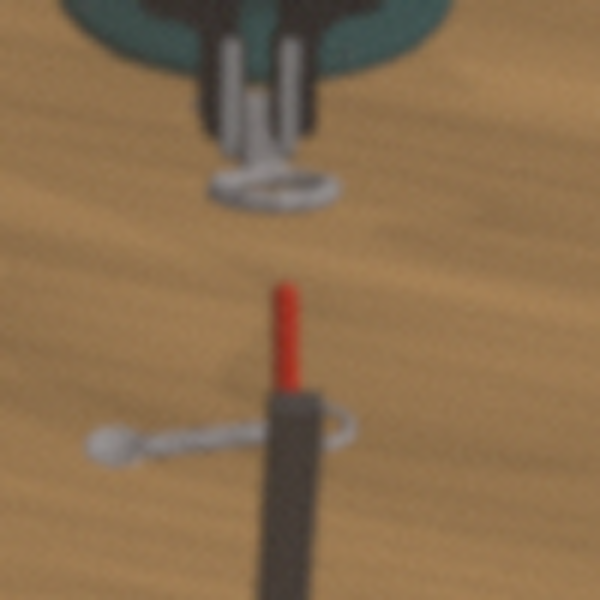

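```bash
python3 -m crank '[[0.0,[-0.003,-0.004,0.007],[0,0,0]],[0.0,[-0.003,-0.008,0.015],[0,0,0]],[0.0,[-0.003,-0.010,0.022],[0,0,0]],[0.0,[-0.003,-0.010,0.022],[0,0,0]]]'
python3 - <<'E'
from h import *
st()
for x,z in [(-60,241),(-27,202),(-29,190)]: P,Rt=hangat(x,z); rel(P,Rt)
cv2.imwrite('pics/w18.png',manip.grab_frame('wrist')[:,:,::-1])
crop('pics/w18.png','pics/w18z.png',200,40,160,180,3)
cv2.imwrite('pics/s18.png',manip.grab_frame('side')[:,:,::-1])
crop('pics/s18.png','pics/s18z.png',180,120,133,100,6)
cv2.imwrite('pics/c18.png',manip.grab_frame('scene')[:,:,::-1])
crop('pics/c18.png','pics/c18z.png',280,130,100,100,6)
E
```

```text
time_s: 16.37
tcp_pos: [0.5136, 0.1546, 0.223]
tool_rot: [-2.795, -0.001, -1.194]
contact_force: [-0.2, 0.1, 0.3]
gripper_width: 0.0093
t 16.37 p [0.5136 0.1546 0.223 ] rpy [-2.795e+00 -1.000e-03 -1.194e+00] F [-0.2  0.1  0.3] g 0.0093 tray [-50.9 307.9 223. ] q [-0.    0.2  -0.39  2.12  0.16  0.49 -1.69]
shift [ 0.0035  0.008  -0.023 ] turn [ 0.0024 -0.001  -0.0001] rows 0.6
shift [ 0.0034 -0.0098  0.0249] turn [ 0.0024 -0.001  -0.0001] rows 0.6
shift [ 0.0034 -0.0039  0.0355] turn [ 0.0024 -0.001  -0.0001] rows 0.9
```

View pics/w18z.png

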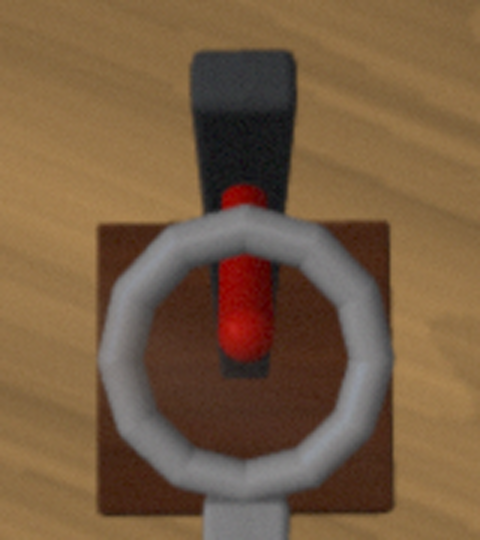

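View pics/s18z.png

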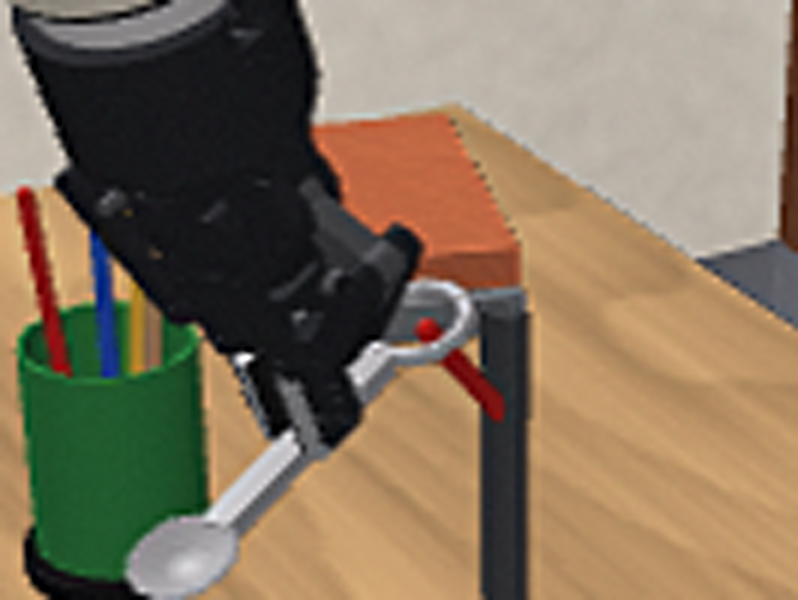

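View pics/c18z.png

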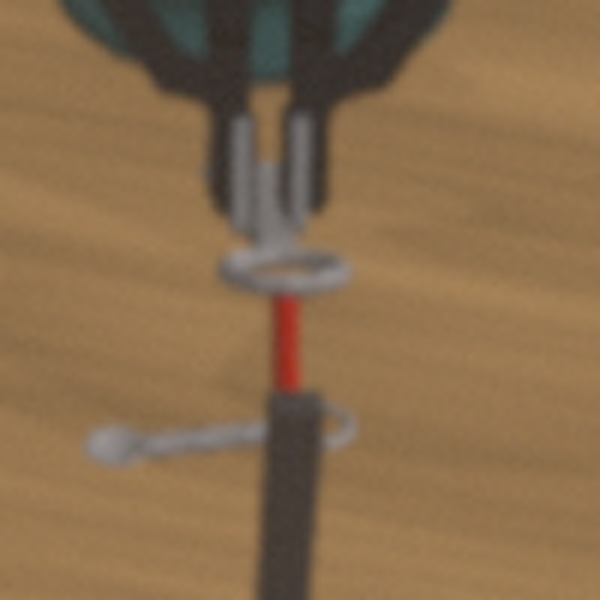

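```bash
python3 -m crank '[[0.0,[0,-0.003,0.007],[0,0,0]],[0.0,[0,-0.006,0.014],[0,0,0]],[0.0,[0,-0.008,0.02],[0,0,0]],[0.0,[0,-0.008,0.023],[0,0,0]],[0.0,[0,-0.008,0.023],[0,0,0]]]'
python3 - <<'E'
from h import *
st()
for x,z in [(-27,202),(-29,190)]: P,Rt=hangat(x,z); rel(P,Rt)
cv2.imwrite('pics/w19.png',manip.grab_frame('wrist')[:,:,::-1])
crop('pics/w19.png','pics/w19z.png',200,40,160,180,3)
cv2.imwrite('pics/s19.png',manip.grab_frame('side')[:,:,::-1])
crop('pics/s19.png','pics/s19z.png',180,120,133,100,6)
E
```

```text
time_s: 16.93
tcp_pos: [0.5276, 0.1603, 0.2039]
tool_rot: [-2.796, -0.001, -1.194]
contact_force: [-0.6, -0.3, -0.7]
gripper_width: 0.0091
t 16.93 p [0.5276 0.1603 0.2039] rpy [-2.796e+00 -1.000e-03 -1.194e+00] F [-0.6 -0.3 -0.7] g 0.0091 tray [-36.4 312.  203.9] q [-0.03  0.26 -0.36  2.11  0.2   0.45 -1.73]
shift [ 0.0036 -0.0021  0.0018] turn [ 0.0033 -0.0006 -0.0002] rows 0.1
shift [0.0036 0.0039 0.0124] turn [ 0.0033 -0.0006 -0.0002] rows 0.3
```

View pics/w19z.png

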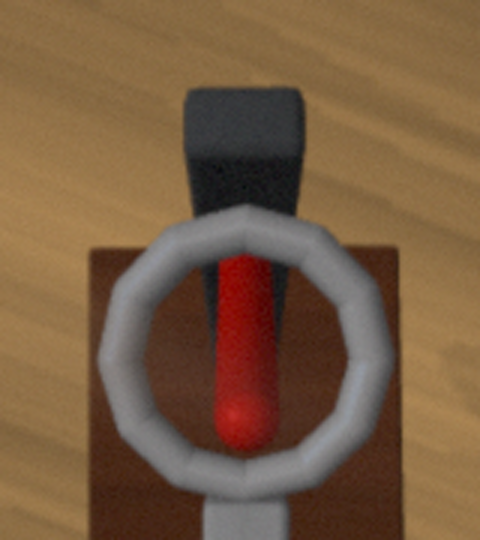

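View pics/s19z.png

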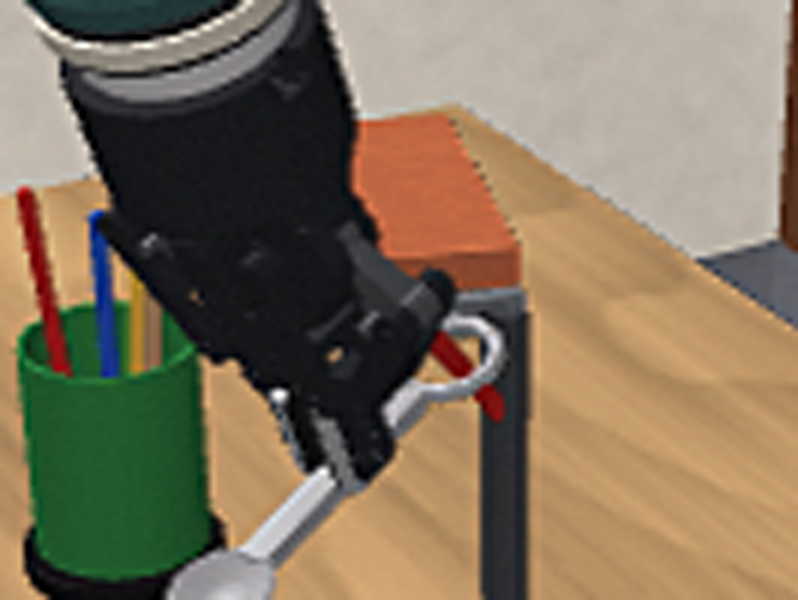

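```bash
python3 -m crank '[[0.0,[0,0.001,0.004],[0,0,0]],[0.0,[0,0.002,0.008],[0,0,0]],[0.0,[0,0.003,0.012],[0,0,0]],[0.0,[0,0.003,0.012],[0,0,0]]]'
python3 - <<'E'
from h import *
st()
cv2.imwrite('pics/w20.png',manip.grab_frame('wrist')[:,:,::-1])
crop('pics/w20.png','pics/w20z.png',200,40,160,180,3)
cv2.imwrite('pics/s20.png',manip.grab_frame('side')[:,:,::-1])
crop('pics/s20.png','pics/s20z.png',180,120,133,100,6)
E
```

```text
time_s: 17.37
tcp_pos: [0.5284, 0.1606, 0.1915]
tool_rot: [-2.796, -0.001, -1.194]
contact_force: [0.3, -0.7, -0.5]
gripper_width: 0.0096
t 17.37 p [0.5284 0.1606 0.1915] rpy [-2.796e+00 -1.000e-03 -1.194e+00] F [ 0.3 -0.7 -0.5] g 0.0096 tray [-35.5 312.3 191.5] q [-0.04  0.28 -0.35  2.12  0.22  0.42 -1.75]
```

View pics/w20z.png

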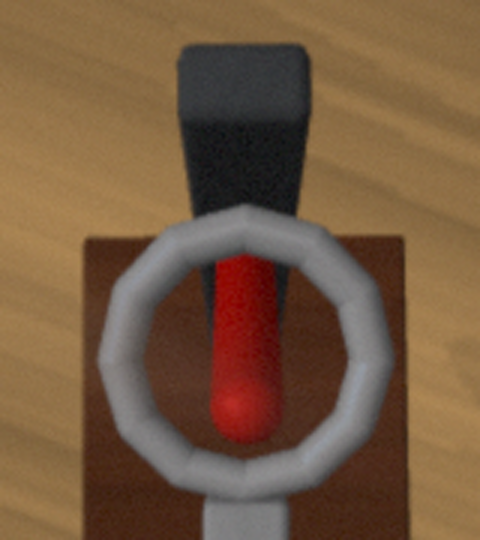

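View pics/s20z.png

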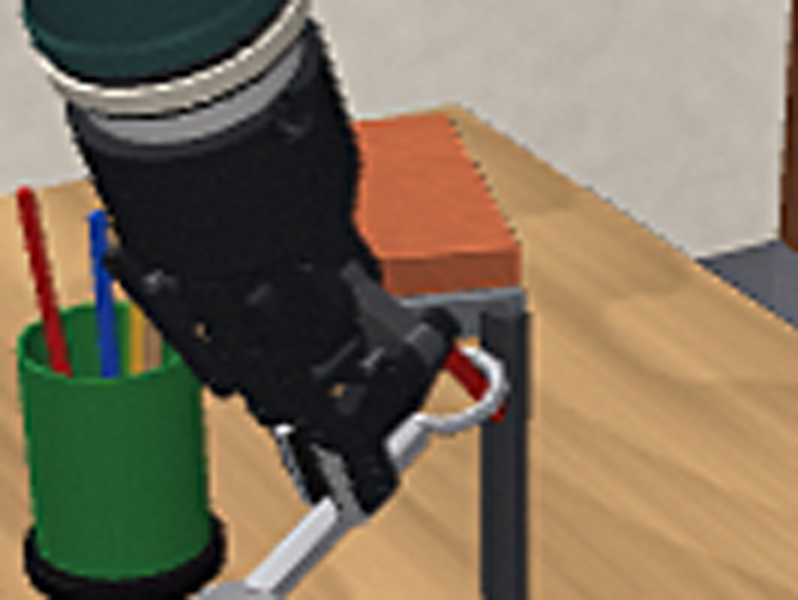

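```bash
python3 -m crank '[[0.05,[0,0,0],[0,0,0]],[0.05,[0,0,0],[0,0,0]],[0.05,[0,0,0],[0,0,0]],[0.05,[0,0,0],[0,0,0]],[0.05,[0,0,0],[0,0,0]],[0.05,[0,0,0],[0,0,0]],[0.05,[0,0,0],[0,0,0]],[0.05,[0,0,0],[0,0,0]]]'
python3 - <<'E'
from h import *
st()
cv2.imwrite('pics/w21.png',manip.grab_frame('wrist')[:,:,::-1])
cv2.imwrite('pics/s21.png',manip.grab_frame('side')[:,:,::-1])
crop('pics/s21.png','pics/s21z.png',180,120,133,100,6)
E
```

```text
time_s: 18.13
tcp_pos: [0.5287, 0.1608, 0.1922]
tool_rot: [-2.795, -0.001, -1.194]
contact_force: [0.3, -0.0, 0.3]
gripper_width: 0.0498
t 18.13 p [0.5287 0.1608 0.1922] rpy [-2.795e+00 -1.000e-03 -1.194e+00] F [ 0.3 -0.   0.3] g 0.0498 tray [-35.3 312.4 192.2] q [-0.04  0.28 -0.35  2.12  0.22  0.42 -1.75]
```

View pics/w21.png

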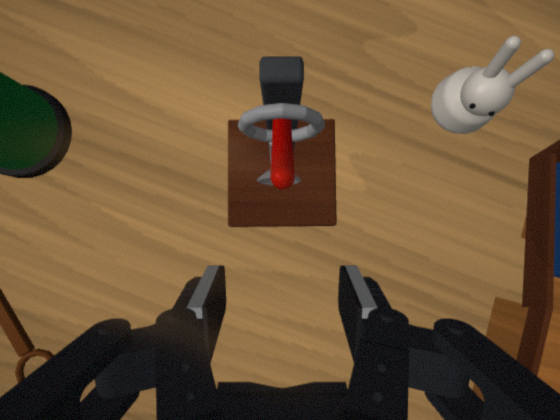

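View pics/s21z.png

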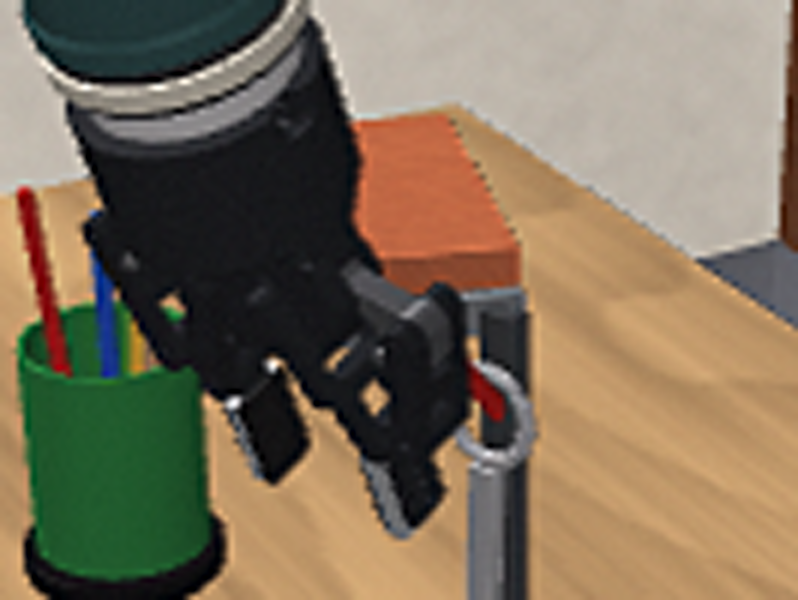

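Hanging on the peg. Retreat back and up, then check everything.

```bash
python3 -m crank '[[0.05,[0,0.015,-0.01],[0,0,0]],[0.05,[0,0.035,-0.03],[0,0,0]],[0.05,[0,0.05,-0.06],[0,0,0]],[0.05,[0,0.06,-0.09],[-0.08,0,0]],[0.05,[0.03,0.06,-0.11],[-0.15,0,0]],[0.05,[0.06,0.06,-0.11],[-0.2,0,0]],[0.05,[0.08,0.06,-0.11],[-0.2,0,0]],[0.05,[0.08,0.06,-0.11],[-0.2,0,0]],[0.05,[0.08,0.06,-0.11],[-0.2,0,0]]]'
python3 - <<'E'
from h import *
st()
cv2.imwrite('pics/w22.png',manip.grab_frame('wrist')[:,:,::-1])
cv2.imwrite('pics/s22.png',manip.grab_frame('side')[:,:,::-1])
cv2.imwrite('pics/c22.png',manip.grab_frame('scene')[:,:,::-1])
crop('pics/s22.png','pics/s22z.png',190,150,133,130,4)
crop('pics/c22.png','pics/c22z.png',100,150,260,160,3)
st()
E
```

```text
time_s: 18.98
tcp_pos: [0.471, 0.0512, 0.2752]
tool_rot: [-2.995, -0.0, -1.196]
contact_force: [-0.4, 0.3, -0.4]
gripper_width: 0.0502
t 18.98 p [0.471  0.0512 0.2752] rpy [-2.995 -0.    -1.196] F [-0.4  0.3 -0.4] g 0.0502 tray [-104.5  209.7  275.2] q [ 0.18  0.1  -0.36  2.06  0.01  0.84 -1.37]
t 19.13 p [0.4703 0.053  0.275 ] rpy [-2.996 -0.    -1.192] F [0.  0.3 0.6] g 0.0505 tray [-105.   211.6  275. ] q [ 0.18  0.1  -0.36  2.07  0.01  0.84 -1.37]
```

View pics/s22.png

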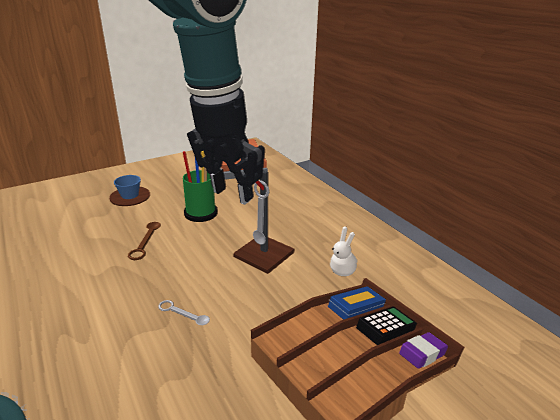

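View pics/s22z.png

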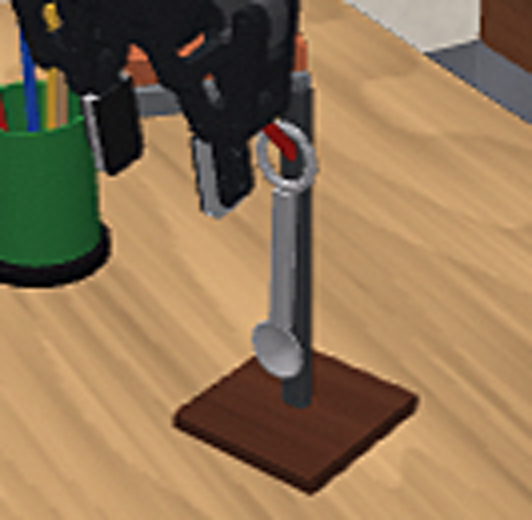

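View pics/c22z.png

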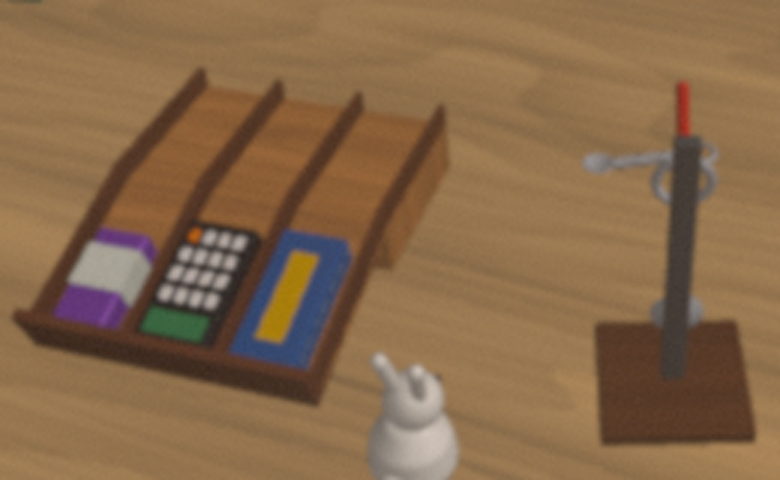

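```bash
python3 -m crank '[[0.05,[0,0,0],[0,0,0]],[0.05,[0,0,0],[0,0,0]],[0.05,[0,0,0],[0,0,0]]]'; python3 -c "
from bench import manip
print(manip.finish_job())"
```

```text
time_s: 19.38
tcp_pos: [0.4699, 0.0538, 0.275]
tool_rot: [-2.996, -0.0, -1.191]
contact_force: [0.5, -0.5, 0.4]
gripper_width: 0.0499
the job is handed in; nothing more can be done
None
```

The job is done and handed in at 19.4 s. The tin, calculator and eraser are down their lanes against the back stop. The larger silver bookmark hangs by its ring on the red peg, and I let go of it and backed the arm away.

**Last checks:**
- **Tray:** each part stopped within 1 mm of the worked-out stop position, with about 10 N of push building up. All three camera views show them flat against the stop.
- **Bookmark:** the side and scene views taken after the arm backed off show the peg through the ring, with the handle hanging down in front of the post.
- **Left alone:** the rabbit and pencil holder look to be where they stood at the start, judged by eye. The arm touches nothing.

**Disagreements along the way:**
- The cameras differed by 5–10 mm in y on the stand, so I lined the ring up from close wrist views instead.
- I had planned to tilt the tool 40° to match the peg, but a joint reached its range limit, so I hung the bookmark at about 20°.
- The gripper read about 9 mm on the 12 mm handle, but the grip held.

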